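# Clear the glazing clamp and hold its spring jaw open at the mark

### The job

The putty knife has been left lying on the bed of the glazing clamp where the next pane of glass has to go: hang it by its eye on the sloping peg of the tool stand. Then take the wooden handle of the clamp's spring jaw, pull the jaw back until the line on its pointer is level with the line on the steel marker, and keep it there: finish while still holding the handle, with the knife left hanging, because the jaw springs shut if let go. Leave the tub, the hammer and the loose piece of glass where they are.

Things in the scene. Friction and masses are not known exactly. Their poses are not given: they have to be found in the camera images.
- clamp: Glazing clamp screwed to the bench: plywood board 18 mm thick, from x -190 to +170, y +-140. Origin on the bench; x runs from jaw to fence, y left, z up. Low aluminium fence at x 120 to 140; the sliding jaw's face is at x -10 when shut. Fence, jaw bar and the end block (x -178 to -162) stand 16 to 18 mm above the board.
- jaw (a joint): Travel of the spring jaw in m: 0 shut, grows to 0.085 as it is pulled along the clamp's -x (away from the fence). A spring pulls it shut, about 4.5 N at 0 and 11 N at 0.06; it does not stay where it is left.
- jaw_handle (a point): Centre of the top face of the jaw's upright wooden handle, a block 18 mm thick along the clamp's x, 70 mm along its y and 50 mm tall (top 85.5 mm above the bench, foot 35.5 mm, standing on the jaw's low carriage). It moves with the jaw; its axes are the clamp's.
- jaw_index (a point): Middle of the outer end of the dark line on the small steel pointer at the left (+y) end of the jaw, 36 mm above the bench. It moves with the jaw; its axes are the clamp's.
- mark_line (a point): Middle of the white line across the top of the marker, a dark steel saddle 12 x 20 x 14 mm fixed on the ruler strip at the left edge of the clamp board. Axes as the clamp's: the jaw is at the mark when jaw_index and mark_line have the same x. It lies 30 to 58 mm behind (-x of) the shut jaw's pointer line, 15 mm to its left.
- knife: Putty knife, about 0.12 kg, loose on the clamp bed between jaw and fence. Wooden handle 90 x 22 x 22 mm, origin under the handle's centre, x along the knife towards the eye, z up. Steel blade 4 mm thick, up to 28 mm wide, out to x -95; flat steel ring at the other end out to x +88. Blade and ring lie 11 mm above the handle's underside, clear of the board.
- knife_eye (a point): Centre of the knife's eye, at x +68 and 11 mm above the handle's underside: ring 40 mm outside, 26 mm hole, 5 mm thick, lying in the knife's x-y plane.
- rack: Wooden tool stand, fixed to the bench, on the left or on the right of the clamp: foot 100 x 90 x 16 mm, upright post 16 x 30 mm to 231 mm above the bench with its front face at x +12. Origin under the foot's centre. The peg points along the stand's -x and upward.
- peg_tip (a point): Free end of the stand's steel peg, 8 mm thick, sloping up at 45 degrees from the post's front; 250 mm above the bench, 52 mm in front of the post. A ring lowered over the tip and let go slides down the peg, and the knife swings down to hang clear of the bench.
- peg_mid (a point): Point on the peg's axis half way up it, 222.5 mm above the bench.
- peg_root (a point): Where the peg leaves the post, 198 mm above the bench.
- tub: Bystander: blue plastic tub with lid, 90 mm across, 110 mm tall, on the other side of the clamp from the stand. Origin under its centre.
- hammer: Bystander: small hammer lying on the bench far to the right. Origin under its middle.
- offcut: Bystander: loose piece of amber glass 110 x 70 x 6 mm lying on the bench to the left. Origin under its centre.
Mind the look-alikes: they are no part of the job. Leave any blue, orange or purple look-alike of the knife alone.

How it is judged (in metres and radians):
On the way, in this order (a step that is already met when the one before it is completed fails the run):
1. the putty knife hangs by its eye on the peg, let go (distance between knife_eye and peg_mid below 0.05 m and angle between knife's own x axis and vertical below 0.6 rad and contact force between knife and rack above 0.2 N and contact force between knife and the fingers below 0.1 N and linear speed of knife below 0.08 m/s), for 0.3 s.
2. the jaw is pulled to the mark and held there by the gripper (x of jaw_index in the frame of mark_line between -0.005 and 0.005 m and velocity of joint jaw between -0.02 and 0.02 m/s and contact force between the fingers and clamp above 2 N), for 0.3 s.
At the end, for the whole second after the job is handed in: The gripper holds the jaw at rest (over 2 N on it), pointer line within 5 mm of the marker line along the slide; the knife hangs at rest on the peg, borne by the stand, untouched by the fingers, eye within 50 mm of the peg's middle, eye up within 0.6 rad of vertical (all of step 1 and all of step 2); the arm keeps its last pose, push and grip.
It fails at once if the tub, hammer or loose glass is shifted by more than 30 mm (distance of any of tub, hammer, offcut from where it was at the start of the episode above 0.03 m).
It also fails if it takes over 58 s, if anything falls off the work surface, if the arm or the gripper's body presses on something with over 40 N, if the wrist force passes 120 N, or if a joint passes its speed limit or range.

### The arm

A 7-joint arm with a two-finger parallel gripper is mounted at the origin on the work surface. World frame = base frame: x ahead of the robot, y to its left, z up, the work surface at z = 0. Lengths are in m, angles in degrees, forces in N, time in s.
With the tool pointing down it reaches from about 0.425 to 0.875 m from the base axis. Payload 4.7 kg.
Tool frame: the origin (TCP) lies midway between the tips of the shut fingers; the grasp point (between the pads) lies 19 mm behind it; x points along the fingers, z is the direction in which the jaws open and shut, and the axes are right-handed (so a half turn about x gives the same grasp; the last joint's range is limited). The gripper opens to 87 mm and grips with 3 to 60 N. Pads are 19 mm wide; open, the fingers measure 117 mm over their backs; the gripper's body (75 mm by 190 mm) begins 51 mm behind the grasp point.
Start: joints at [-63.65, 18.392, -4.016, 83.108, 1.295, 78.541, -3.26], TCP at [0.28, 0.586, 0.223] pointing down, gripper open.
Joint ranges: [-163.93, 163.93], [-17.29, 119.83], [-79.2, 71.16], [3.27, 140.29], [-89.18, 269.18], [5.43, 117.66], [-154.24, 154.24]. Speed limits (degrees/s): [147.25, 147.25, 180, 180, 180, 180, 180].

### API

Orientations are given as [roll, pitch, yaw] about the fixed x, y, z axes, in that order (R = Rz(yaw) Ry(pitch) Rx(roll)).
In Python, from plant import bot gives the robot as it stands.
- The arm moves only by the tool send_rows, never from a script. Its argument "steps" is a list of rows, each an object with "jaw": the closure, from -1 (fully open) to 1 (shut); "xyz": the shift along the tool's x, y, z normalised to -1 to 1, where 1 is 4 cm, a list of three; "spin": the turn about the tool's x normalised to -1 to 1, where 1 is 360 degrees. In form: [{"jaw": jaw, "xyz": [x, y, z], "spin": spin}, ...]. A call has 1 to 5 rows; each row shifts and turns the pose as measured when the row begins, along the tool's axes as they then stand; what a row does not reach is not made up. A row lasts 1/8 s, in which the tool goes at most 62.5 mm and 10.7 degrees, less where a joint would pass 70% of its speed; a pose out of reach is approached as far as the arm can. A call with a number of a shift or a turn outside -1 to 1 is refused whole. A call with a gripper value outside its range is refused whole. The fingers move at their own pace and stop on an object; "force" is the grip in N (left out, the last holds). Time passes only in rows, so rows that do not move let the fingers close. It gives the time, the measured TCP pose, the force and the opening at its end, in the units of the state.
- bot.state(): the state, without advancing time (a new reading comes with each control period).
- bot.get_image(name): name is "scene" or "top"; returns a dict with "img" (400x640x3 uint8, red, green, blue), "camera_matrix" (3x3 intrinsics, pixels), "R" (3x3) and "t" (3): a world point X has camera coordinates R X + t. Camera axes: x right, y down, z forward; pixel columns grow to the right and rows downward; lengths in m; the calibration is good to about 2 mm. A picture is of the moment at which its call begins. There is no depth.
- bot.job_done(): hands the job in, once; it reports no verdict.
Trained networks look in the newest picture that a camera, given by its name, has taken for a name from the list of things; names that differ only in an ending like _2 or _b are one class to them, and where a whole thing is asked for, a point or a joint stands for the part that bears it (a point fixed in the world has none). Each returns a list of dicts, best first, with "score" (0 to 1); they miss things now and then, are a little off and sometimes report something else, mostly with a low value. They report only what shows in the picture. A call takes as long as a camera call. They do not tell look-alikes from the thing itself.
- bot.look_for(camera, query): "at" ([x, y, z] in m, in world coordinates, good to about 4 mm: the middle of the surface that is visible of it).
- bot.masks_of(camera, query): "region" (400x640 bool, what is visible of it).
- bot.pinpoint(camera, query): "at" ([x, y, z] in m, in world coordinates, good to about 4 mm: a listed point, or the origin of a listed thing).
The state is a dict: "t": time; "joint_positions": joint angles; "joint_vel": joint speeds; "joint_torque": joint torques, N m; "tool_pos": TCP position; "orientation": TCP orientation; "wrist_force": force on the tool from outside, world axes, zero at the start; "moment": the same for the moment, N m; "width": opening from 0.0 (shut) to 1.0 (fully open).
Only numpy, scipy, OpenCV 4.12 (cv2) and the standard library are available. Lean on these libraries where they do the work, as an engineer would, in place of code of your own. Each camera call takes 0.05 s, during which the arm holds its last target.

## Working session

There is one attempt and no reset: what is moved stays moved. The work goes in short steps, Python scripts to look and compute and a tool call to move; the robot and the scene stay as the last step left them, time stands still between calls to the robot, and variables do not carry over. Pictures are saved under pics/ and viewed, and the job is handed in when it is done.

Besides the shell and the picture viewer there is one more tool, called after "Request:" as name(argument=value, ...) on one line, values as JSON. send_rows: Moves the arm, as the interface text tells. Its arguments: {"type":"object","properties":{"steps":{"type":"array","items":{"type":"object","properties":{"jaw":{"type":"number"},"xyz":{"type":"array","items":{"type":"number","minimum":-1,"maximum":1}},"spin":{"type":"number","minimum":-1,"maximum":1}}}},"force":{"type":"number"}},"required":["steps"]}

```bash
mkdir -p pics; python3 - <<'E'
from plant import bot
import cv2
s=bot.state();print({k:s[k] for k in('t','tool_pos','orientation','width')})
for c in('scene','top'):
    d=bot.get_image(c);cv2.imwrite(f'pics/{c}0.png',d['img'][:,:,::-1])
    print(c,d['R'].tolist() if hasattr(d['R'],'tolist') else d['R'],d['t'])
    for q in('clamp','jaw_handle','jaw_index','mark_line','knife','knife_eye','rack','peg_tip','peg_mid','peg_root','tub','hammer','offcut'):
        print(q,[(([round(float(v),4) for v in r['at']]),round(float(r['score']),2)) for r in bot.pinpoint(c,q)[:4]])
print(bot.state()['t'])
E
ls
```

```text
{'t': 0.0, 'tool_pos': array([0.28010199, 0.58596803, 0.22147966]), 'orientation': array([-177.13714088,   89.89355147, -112.67925282]), 'width': 0.9983264351000408}
scene [[-0.8802166228670235, 0.4742610931710565, 0.017178833859327447], [0.2604758551284461, 0.513061945099347, -0.8178751551343146], [-0.3967001710658527, -0.7154326355395518, -0.575139216434816]] [0.49528425 0.01438424 1.62262922]
clamp [([0.5969, -0.0109, -0.0002], 0.88)]
jaw_handle [([0.54, -0.0103, 0.0858], 0.86), ([0.5249, 0.1186, 0.0331], 0.71)]
jaw_index [([0.5801, 0.1012, 0.0308], 0.69)]
mark_line [([0.5301, 0.1201, 0.0372], 0.56), ([0.5357, 0.2956, -0.0019], 0.47)]
knife [([0.7434, 0.2685, -0.0045], 0.96), ([0.6501, -0.0033, 0.0206], 0.89), ([0.3133, 0.3111, 0.0016], 0.61), ([0.4137, -0.2987, -0.0026], 0.51)]
knife_eye [([0.6508, 0.0655, 0.0294], 0.87), ([0.3476, 0.3668, 0.0126], 0.8), ([0.6483, -0.0029, 0.0208], 0.56), ([0.4798, -0.3245, 0.0089], 0.51)]
rack [([0.5371, 0.2947, 0.0031], 0.88)]
peg_tip [([0.5283, 0.2887, 0.225], 0.65), ([0.4967, 0.2911, 0.2508], 0.64)]
peg_mid [([0.5258, 0.2886, 0.2234], 0.73)]

[... 621 characters left out ...]
.74), ([0.5271, 0.1246, 0.0318], 0.48)]
knife [([0.6513, 0.0018, 0.0185], 0.7), ([0.3106, 0.3173, 0.0013], 0.61), ([0.4136, -0.2951, -0.0042], 0.55), ([0.7468, 0.2705, 0.0007], 0.52)]
knife_eye [([0.3533, 0.3664, 0.0144], 0.84), ([0.477, -0.3218, 0.0125], 0.61), ([0.6531, 0.0688, 0.0312], 0.59), ([0.4944, 0.2885, 0.2482], 0.57)]
rack [([0.5335, 0.2976, -0.0035], 0.73)]
peg_tip [([0.4957, 0.2913, 0.2494], 0.84)]
peg_mid [([0.5247, 0.2929, 0.2251], 0.69), ([0.6506, -0.0012, 0.0166], 0.6)]
peg_root [([0.5487, 0.2964, 0.1968], 0.55)]
tub [([0.6027, -0.2781, 0.0013], 0.8), ([0.52, -0.5891, 0.0007], 0.61)]
hammer [([0.5227, -0.5912, 0.0007], 0.92)]
offcut [([0.491, 0.4706, 0.0001], 0.96)]
1.4
pics
```

View pics/scene0.png

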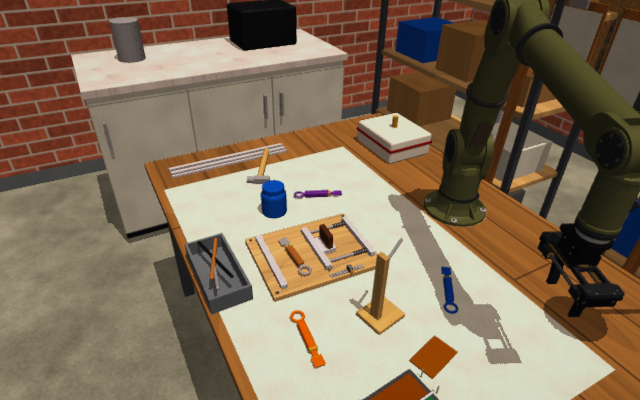

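View pics/top0.png

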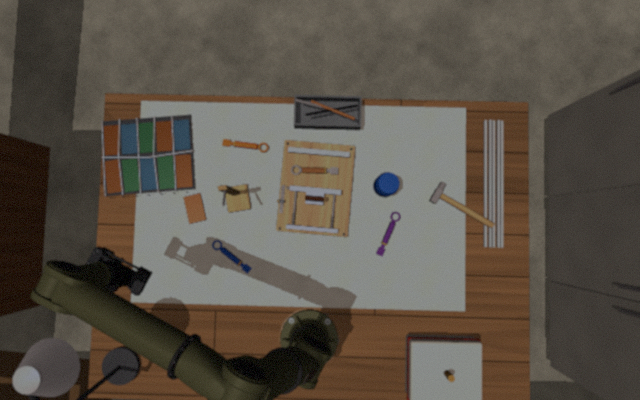

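```bash
cat > h.py <<'E'
from plant import bot
import numpy as np, cv2
def unp(d,u,v,z):
    K,R,t=[np.array(d[k],float) for k in('camera_matrix','R','t')]
    c=-R.T@t; r=R.T@np.linalg.solve(K,[u,v,1]); return c+r*(z-c[2])/r[2]
def proj(d,X):
    K,R,t=[np.array(d[k],float) for k in('camera_matrix','R','t')]
    p=K@(R@np.array(X,float)+t); return p[:2]/p[2]
def save(d,name,x0,y0,x1,y1,s):
    im=d['img'][y0:y1,x0:x1,::-1]; cv2.imwrite('pics/'+name,cv2.resize(im,None,fx=s,fy=s,interpolation=cv2.INTER_CUBIC))
def st():
    s=bot.state(); o=s['orientation']; print('t',round(s['t'],2),'pos',np.round(s['tool_pos'],4),'psi',round(o[2]-o[0],2),'pitch',o[1].round(2),'F',np.round(s['wrist_force'],1),'w',round(s['width'],3),'j',np.round(s['joint_positions'],0))
E
python3 - <<'E'
from h import *
d=bot.get_image('top'); save(d,'t1.png',200,120,400,250,4)
for q,z in(('clamp',.018),('knife',.029)):
  for r in bot.masks_of('top',q)[:4]:
    m=r['region'].astype(np.uint8)
    c=max(cv2.findContours(m,0,1)[0],key=cv2.contourArea)
    b=cv2.boxPoints(cv2.minAreaRect(c)); P=np.array([unp(d,*p,z)[:2] for p in b])
    e=P[1:]-P[:-1]
    print(q,round(r['score'],2),P.mean(0).round(4),[(round(float(np.hypot(*x)),3),round(float(np.degrees(np.arctan2(x[1],x[0]))),1)) for x in e[:2]])
d2=bot.get_image('scene'); save(d2,'s1.png',240,210,440,340,4)
st()
E
```

```text
clamp 0.66 [ 0.5792 -0.0116] [(0.364, -3.0), (0.287, -93.5)]
knife 0.72 [0.2993 0.2921] [(0.03, -39.1), (0.148, -128.9)]
knife 0.63 [ 0.4108 -0.2928] [(0.179, -24.9), (0.036, -114.6)]
knife 0.57 [0.7417 0.2858] [(0.027, -6.5), (0.14, -97.5)]
knife 0.51 [ 0.6503 -0.0045] [(0.179, -88.7), (0.035, -178.7)]
t 1.6 pos [0.2803 0.5865 0.2226] psi 64.46 pitch 89.99 F [ 0.3 -1.   0.5] w 1.001 j [-64.  18.  -4.  83.   1.  79.  -3.]
```

View pics/t1.png

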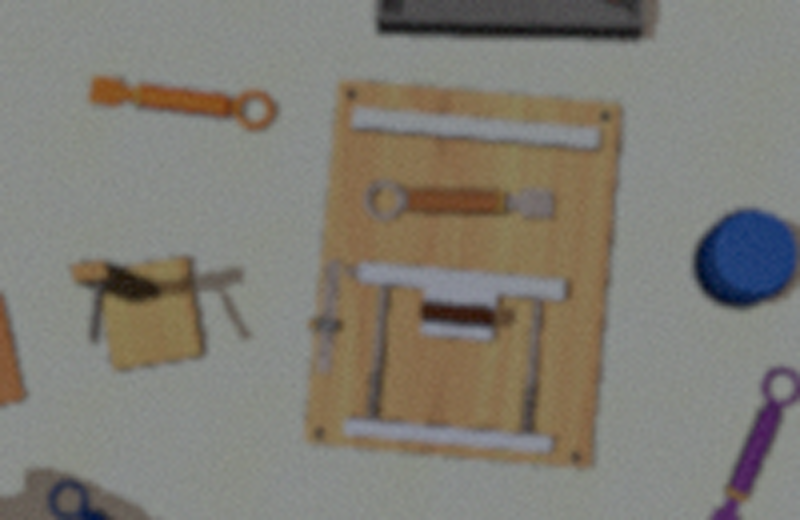

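View pics/s1.png

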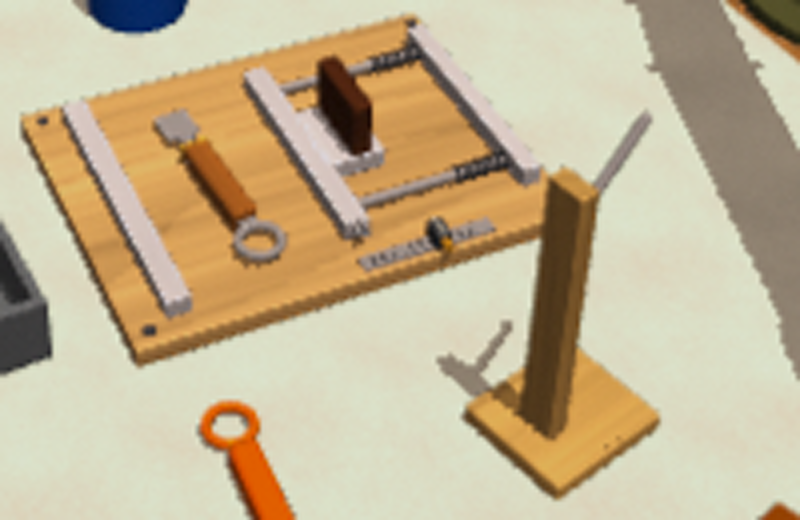

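Request:
send_rows(steps=[{"jaw":-1,"xyz":[-0.6,0,0],"spin":0.03},{"jaw":-1,"xyz":[-0.6,0,0],"spin":0.03},{"jaw":-1,"xyz":[-0.6,0,0],"spin":0.03},{"jaw":-1,"xyz":[-0.6,0,0],"spin":0.03},{"jaw":-1,"xyz":[-0.4,0,0],"spin":0.03}], force=30)

```text
t: 2.22
tool_pos: [0.2799, 0.5855, 0.3357]
orientation: [-126.6, 89.8, -116.2]
wrist_force: [0.3, -0.7, 0.1]
width: 0.997
```

```bash
cat >> h.py <<'E'
def go(x,y,z,psi):
    s=bot.state(); o=s['orientation']; p=s['tool_pos']; a=np.radians(o[2]-o[0])
    d=np.array([x,y,z])-p
    print('need xyz', np.round(np.array([-d[2], -np.sin(a)*d[0]+np.cos(a)*d[1], np.cos(a)*d[0]+np.sin(a)*d[1]])/.04,2),'spin',round((((o[2]-o[0])-psi+180)%360-180)/360,4)); st()
E
python3 - <<'E'
from h import *
go(.651,0,.30,.5)
d=bot.get_image('top')
d2=bot.get_image('scene')
P1=[np.array(x) for x in (d['camera_matrix'],d['R'],d['t'])];P2=[np.array(x) for x in (d2['camera_matrix'],d2['R'],d2['t'])]
M=lambda P:P[0]@np.c_[P[1],P[2]]
X=cv2.triangulatePoints(M(P1),M(P2),np.array([[224.25],[205.]]),np.array([[401.75],[238.75]]));print((X[:3]/X[3]).T)
E
```

```text
need xyz [  0.89 -16.07   6.48] spin 0.0275
t 2.23 pos [0.2799 0.5855 0.3357] psi 10.4 pitch 89.77 F [ 0.3 -0.7  0.1] w 0.997 j [-69.  17.   3.  72.  -1.  91. -56.]
[[0.49219471 0.28408976 0.24717014]]
```

Request:
send_rows(steps=[{"jaw":-1,"xyz":[0,0,0],"spin":0.0275},{"jaw":-1,"xyz":[0,-1,0.63],"spin":0},{"jaw":-1,"xyz":[0,-1,0.63],"spin":0},{"jaw":-1,"xyz":[0,-1,0.63],"spin":0},{"jaw":-1,"xyz":[0,-1,0.63],"spin":0}])

```text
t: 2.95
tool_pos: [0.3823, 0.4271, 0.3304]
orientation: [-134.3, 89.5, -132.0]
wrist_force: [0.4, 0.3, 0.8]
width: 0.999
```

Request:
send_rows(steps=[{"jaw":-1,"xyz":[0,-1,0.63],"spin":0},{"jaw":-1,"xyz":[0,-1,0.63],"spin":0},{"jaw":-1,"xyz":[0,-1,0.63],"spin":0},{"jaw":-1,"xyz":[0,-1,0.63],"spin":0},{"jaw":-1,"xyz":[0,-1,0.63],"spin":0}])

```text
t: 3.58
tool_pos: [0.52, 0.2255, 0.326]
orientation: [-139.5, 89.3, -135.9]
wrist_force: [0.7, 0.2, -0.3]
width: 1.002
```

```bash
python3 -c "
from h import *
go(.651,0,.09,.5)"
```

```text
need xyz [ 5.9  -5.83  2.92] spin 0.0085
t 3.58 pos [0.52   0.2255 0.326 ] psi 3.58 pitch 89.26 F [ 0.7  0.2 -0.3] w 1.002 j [-44.   7.  20.  86.  -2.  88. -21.]
```

Request:
send_rows(steps=[{"jaw":-1,"xyz":[0.3,-1,0.5],"spin":0.0085},{"jaw":-1,"xyz":[0.6,-1,0.5],"spin":0},{"jaw":-1,"xyz":[0.9,-1,0.5],"spin":0},{"jaw":-1,"xyz":[0.9,-1,0.5],"spin":0},{"jaw":-0.6,"xyz":[0.9,-1,0.5],"spin":0}])

```text
t: 4.2
tool_pos: [0.6273, 0.0209, 0.1777]
orientation: [-132.5, 89.5, -130.8]
wrist_force: [0.6, 0.5, 0.4]
width: 0.95
```

```bash
python3 -c "
from h import *
go(.651,0,.09,.5)"
```

```text
need xyz [ 2.19 -0.54  0.58] spin 0.0033
t 4.2 pos [0.6273 0.0209 0.1777] psi 1.7 pitch 89.46 F [0.6 0.5 0.4] w 0.95 j [-28.  18.  29.  91.  -9.  74.   4.]
```

Request:
send_rows(steps=[{"jaw":-0.4,"xyz":[0.5,-0.3,0.3],"spin":0.0033},{"jaw":-0.4,"xyz":[0.8,-0.15,0.2],"spin":0},{"jaw":-0.4,"xyz":[0.8,0,0],"spin":0},{"jaw":-0.4,"xyz":[0,0,0],"spin":0}])

```text
t: 4.7
tool_pos: [0.6431, -0.0052, 0.0833]
orientation: [-147.6, 88.8, -146.8]
wrist_force: [0.5, 0.3, 0.6]
width: 0.705
```

```bash
python3 -c "
from h import *
go(.651,0,.025,.5)
d=bot.get_image('scene'); save(d,'s2.png',240,180,440,310,4)"
```

```text
need xyz [1.46 0.13 0.2 ] spin 0.001
t 4.7 pos [ 0.6431 -0.0052  0.0833] psi 0.86 pitch 88.81 F [0.5 0.3 0.6] w 0.705 j [-24.  26.  28.  93. -12.  65.   8.]
```

View pics/s2.png

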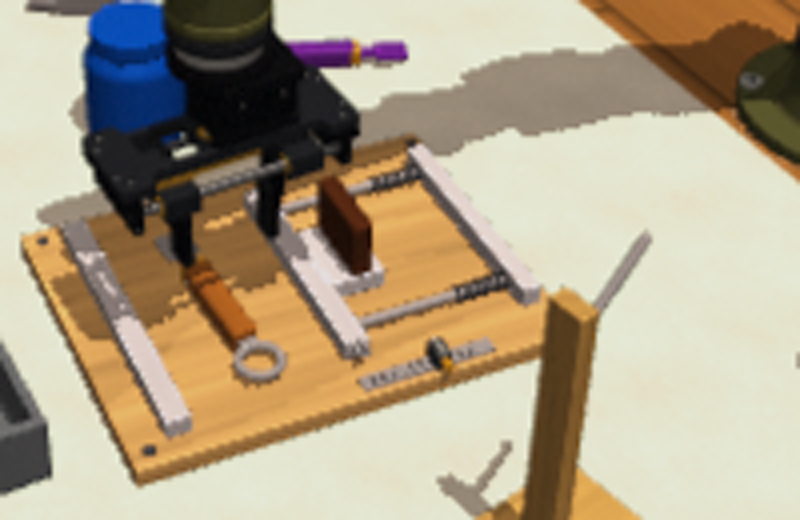

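Request:
send_rows(steps=[{"jaw":-0.4,"xyz":[0.5,0.13,0.2],"spin":0.001},{"jaw":-0.4,"xyz":[0.6,0,0],"spin":0},{"jaw":-0.4,"xyz":[0.2,0,0],"spin":0}])

```text
t: 5.12
tool_pos: [0.656, 0.0018, 0.0346]
orientation: [-124.0, 89.4, -123.2]
wrist_force: [-1.1, -0.0, 0.1]
width: 0.702
```

```bash
python3 -c "
from h import *
go(.651,0,.025,.5)"
```

```text
need xyz [ 0.24 -0.04 -0.12] spin 0.0006
t 5.12 pos [0.656  0.0018 0.0346] psi 0.71 pitch 89.36 F [-1.1 -0.   0.1] w 0.702 j [-23.  30.  27.  94. -14.  60.   8.]
```

Request:
send_rows(steps=[{"jaw":-0.4,"xyz":[0.24,-0.04,-0.12],"spin":0},{"jaw":0.4,"xyz":[0,0,0],"spin":0},{"jaw":1,"xyz":[0,0,0],"spin":0},{"jaw":1,"xyz":[0,0,0],"spin":0},{"jaw":1,"xyz":[0,0,0],"spin":0}], force=30)

```text
t: 5.75
tool_pos: [0.6527, 0.0007, 0.0267]
orientation: [-105.8, 89.5, -105.0]
wrist_force: [-0.5, -0.6, 0.3]
width: 0.329
```

```bash
python3 -c "
from h import *
go(.651,0,.025,.5)"
```

```text
need xyz [ 0.04 -0.02 -0.04] spin 0.0008
t 5.75 pos [0.6527 0.0007 0.0267] psi 0.79 pitch 89.49 F [-0.5 -0.6  0.3] w 0.329 j [-23.  30.  27.  95. -14.  59.   9.]
```

Request:
send_rows(steps=[{"jaw":1,"xyz":[0,0,0],"spin":0},{"jaw":1,"xyz":[0,0,0],"spin":0},{"jaw":1,"xyz":[0,0,0],"spin":0}])

```text
t: 6.12
tool_pos: [0.6527, 0.0007, 0.0268]
orientation: [-105.4, 89.5, -104.6]
wrist_force: [-0.6, 0.6, -0.0]
width: 0.247
```

Request:
send_rows(steps=[{"jaw":1,"xyz":[-0.3,0,0],"spin":0},{"jaw":1,"xyz":[-0.6,0,0],"spin":0},{"jaw":1,"xyz":[-0.8,0,0],"spin":0},{"jaw":1,"xyz":[-1,0,0],"spin":0},{"jaw":1,"xyz":[-1,0,0],"spin":0}])

```text
t: 6.75
tool_pos: [0.6502, 0.002, 0.177]
orientation: [-137.5, 89.2, -136.8]
wrist_force: [0.0, 0.2, -1.8]
width: 0.248
```

```bash
python3 -c "
from h import *
st()
d=bot.get_image('scene'); save(d,'s3.png',240,140,440,290,4)
for c in('scene','top'):
  bot.get_image(c)
  print([(np.round(r['at'],3),round(r['score'],2)) for r in bot.pinpoint(c,'knife_eye')])"
```

```text
t 6.75 pos [0.6502 0.002  0.177 ] psi 0.76 pitch 89.2 F [ 0.   0.2 -1.8] w 0.248 j [-25.  22.  29.  87. -10.  75.   6.]
[(array([0.736, 0.202, 0.009]), 0.81), (array([0.351, 0.369, 0.015]), 0.76), (array([0.652, 0.07 , 0.186]), 0.57)]
[(array([0.74 , 0.2  , 0.011]), 0.68), (array([ 0.48 , -0.322,  0.011]), 0.65), (array([0.353, 0.367, 0.019]), 0.49)]
```

View pics/s3.png

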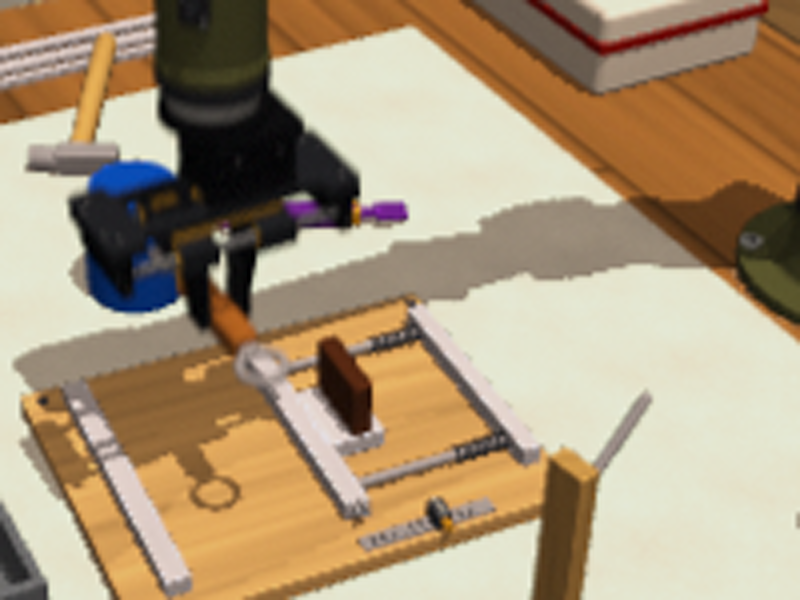

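Request:
send_rows(steps=[{"jaw":1,"xyz":[-0.8,0,0],"spin":0.029},{"jaw":1,"xyz":[-0.8,0,0],"spin":0.029},{"jaw":1,"xyz":[-0.8,0,0],"spin":0.029},{"jaw":1,"xyz":[-0.8,0,0],"spin":0.029},{"jaw":1,"xyz":[-0.8,0,0],"spin":0.029}])

```text
t: 7.62
tool_pos: [0.6465, 0.0045, 0.3254]
orientation: [-109.1, 87.9, -162.0]
wrist_force: [1.0, 0.3, -1.5]
width: 0.25
```

Request:
send_rows(steps=[{"jaw":1,"xyz":[0,0,0],"spin":0.029},{"jaw":1,"xyz":[0,0,0],"spin":0.029},{"jaw":1,"xyz":[0,0,0],"spin":0.029},{"jaw":1,"xyz":[0,0,0],"spin":0.0}])

```text
t: 8.12
tool_pos: [0.6455, 0.0048, 0.3212]
orientation: [-77.8, 87.4, -162.9]
wrist_force: [-0.0, 0.0, -1.8]
width: 0.248
```

```bash
python3 -c "
from h import *
go(.42,.28,.33,-82.7)"
```

```text
need xyz [-0.22 -5.03 -7.34] spin -0.0067
t 8.12 pos [0.6455 0.0048 0.3212] psi -85.09 pitch 87.45 F [-0.   0.  -1.8] w 0.248 j [-35.  22.  44.  73. -14.  93. -78.]
```

Request:
send_rows(steps=[{"jaw":1,"xyz":[-0.1,-0.63,-0.92],"spin":-0.003},{"jaw":1,"xyz":[-0.1,-0.63,-0.92],"spin":0},{"jaw":1,"xyz":[-0.1,-0.63,-0.92],"spin":0},{"jaw":1,"xyz":[-0.1,-0.63,-0.92],"spin":0},{"jaw":1,"xyz":[-0.1,-0.63,-0.92],"spin":0}])

```text
t: 8.75
tool_pos: [0.4967, 0.1753, 0.3387]
orientation: [-75.1, 86.8, -158.4]
wrist_force: [0.2, 1.5, -2.0]
width: 0.252
```

```bash
python3 -c "
from h import *
go(.41,.28,.31,-82.7)"
```

```text
need xyz [ 0.72 -1.85 -2.85] spin -0.0017
t 8.75 pos [0.4967 0.1753 0.3387] psi -83.32 pitch 86.78 F [ 0.2  1.5 -2. ] w 0.252 j [ -58.    4.   38.   88.   -2.   92. -103.]
```

Request:
send_rows(steps=[{"jaw":1,"xyz":[0,-0.5,-0.85],"spin":-0.001},{"jaw":1,"xyz":[0,-0.5,-0.85],"spin":0},{"jaw":1,"xyz":[0.2,-0.5,-0.7],"spin":0},{"jaw":1,"xyz":[0.2,-0.3,-0.4],"spin":0},{"jaw":1,"xyz":[0,0,0],"spin":0}])

```text
t: 9.38
tool_pos: [0.4025, 0.2828, 0.3216]
orientation: [-75.6, 86.5, -156.9]
wrist_force: [0.1, 0.6, -1.3]
width: 0.247
```

```bash
cat > e.py <<'E'
from h import *
import sys
n=sys.argv[1]
go(.41,.28,.30,-82.7)
D={c:bot.get_image(c) for c in('scene','top')}
for c in D:
  for q in('knife_eye','peg_tip','peg_root'):
    print(c,q,[(np.round(r['at'],3),np.round(proj(D[c],r['at']),1),round(r['score'],2)) for r in bot.pinpoint(c,q)])
save(D['scene'],'s%s.png'%n,340,190,440,265,8); save(D['top'],'t%s.png'%n,190,160,290,235,8)
E
python3 e.py 4
```

```text
need xyz [0.54 0.18 0.1 ] spin 0.0038
t 9.38 pos [0.4025 0.2828 0.3216] psi -81.34 pitch 86.5 F [ 0.1  0.6 -1.3] w 0.247 j [ -67.   -1.   30.   94.   -0.   90. -119.]
scene knife_eye [(array([0.47 , 0.292, 0.32 ]), array([414.6, 214.4]), 0.88), (array([0.349, 0.365, 0.014]), array([450.3, 305.4]), 0.78), (array([0.738, 0.196, 0.009]), array([297. , 315.1]), 0.57), (array([ 0.482, -0.325,  0.01 ]), array([297.7, 194.5]), 0.54)]
scene peg_tip [(array([0.495, 0.291, 0.252]), array([402.3, 239.1]), 0.8), (array([0.581, 0.102, 0.033]), array([330.8, 268.3]), 0.28)]
scene peg_root [(array([0.546, 0.3  , 0.196]), array([385.2, 265.1]), 0.73), (array([ 0.516, -0.59 , -0.002]), array([262.7, 167.5]), 0.6)]
top knife_eye [(array([0.356, 0.368, 0.014]), array([216.6, 242.9]), 0.66), (array([0.47 , 0.29 , 0.319]), array([215.9, 211.2]), 0.61), (array([ 0.596, -0.012,  0.   ]), array([315.7, 184.2]), 0.58), (array([ 0.479, -0.32 ,  0.013]), array([394.1, 215.6]), 0.49), (array([0.74 , 0.2  , 0.011]), array([262.9, 146.4]), 0.48), (array([0.497, 0.29 , 0.251]), array([222.1, 203.9]), 0.36), (array([ 0.606, -0.275,  0.003]), array([382.5, 183.2]), 0.24)]
top peg_tip [(array([0.498, 0.291, 0.249]), array([221.8, 203.5]), 0.59), (array([ 0.522, -0.586,  0.   ]), array([461.4, 206.4]), 0.41)]
top peg_root [(array([0.546, 0.298, 0.198]), array([224.3, 190.4]), 0.65)]
```

View pics/s4.png

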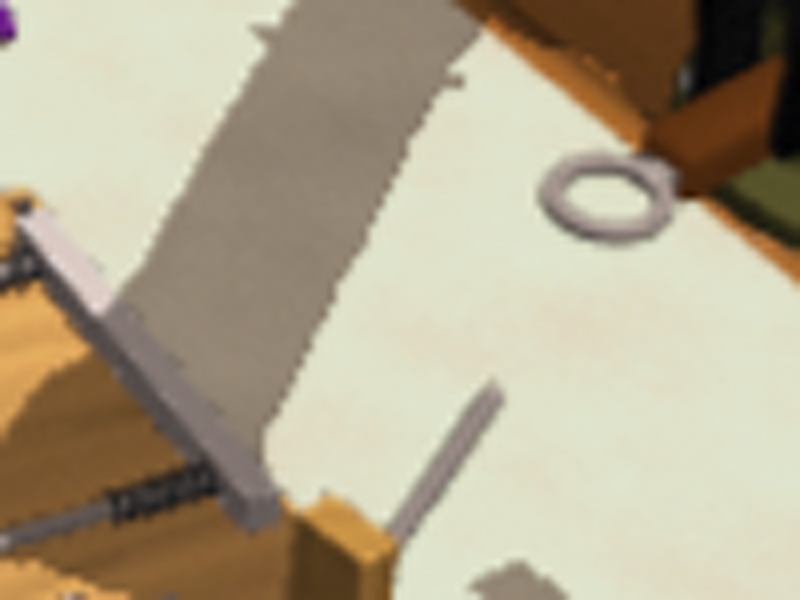

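View pics/t4.png

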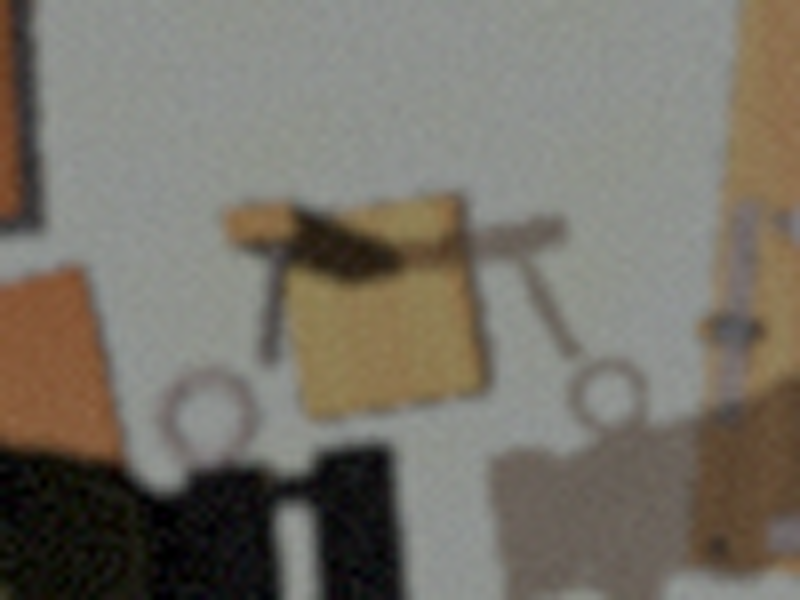

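```bash
cat >> h.py <<'E'
def tri(d1,p1,d2,p2):
    M=lambda d:np.array(d['camera_matrix'])@np.c_[np.array(d['R']),np.array(d['t'])]
    X=cv2.triangulatePoints(M(d1),M(d2),np.array(p1,float).reshape(2,1),np.array(p2,float).reshape(2,1));return (X[:3]/X[3]).ravel()
E
python3 - <<'E'
from h import *
a=bot.get_image('top');b=bot.get_image('scene')
s=lambda p:(340+p[0]/8-.44,190+p[1]/8-.44); t=lambda p:(190+p[0]/8-.44,160+p[1]/8-.44)
print('ring',tri(a,t((210,418)),b,s((608,197))))
print('tip',tri(a,t((268,358)),b,s((494,385))))
print('ringtop proj z.32',unp(a,*t((210,418)),.319),'tip',unp(a,*t((268,358)),.25), 'root',unp(a,*t((278,250)),.198))
st()
E
```

```text
ring [0.46718952 0.29099589 0.3185467 ]
tip [0.49489424 0.28600032 0.25297326]
ringtop proj z.32 [0.46783372 0.29035243 0.319     ] tip [0.4952832  0.28659558 0.25      ] root [0.54453576 0.29766052 0.198     ]
t 9.88 pos [0.4046 0.2815 0.3229] psi -81.76 pitch 86.64 F [ 0.2  0.3 -2.4] w 0.252 j [ -67.   -1.   30.   94.   -0.   90. -119.]
```

```bash
python3 -c "
from h import *
go(.4285,.2795,.275,-81)"
```

```text
need xyz [1.2  0.58 0.13] spin -0.0021
t 9.88 pos [0.4046 0.2815 0.3229] psi -81.76 pitch 86.64 F [ 0.2  0.3 -2.4] w 0.252 j [ -67.   -1.   30.   94.   -0.   90. -119.]
```

Request:
send_rows(steps=[{"jaw":1,"xyz":[0.4,0.35,0.08],"spin":-0.001},{"jaw":1,"xyz":[0.4,0.25,0.05],"spin":-0.001},{"jaw":1,"xyz":[0.3,0.05,0],"spin":0},{"jaw":1,"xyz":[0,0,0],"spin":0},{"jaw":1,"xyz":[0,0,0],"spin":0}])

```text
t: 10.5
tool_pos: [0.4292, 0.2794, 0.2761]
orientation: [-77.5, 86.6, -158.5]
wrist_force: [0.4, 0.1, -0.9]
width: 0.249
```

```bash
sed -i 's/go(.41,.28,.30,-82.7)/go(.4285,.2795,.275,-81)/' e.py; python3 e.py 5 | grep -v root
```

```text
need xyz [ 0.03 -0.02 -0.  ] spin 0.0
t 10.5 pos [0.4292 0.2794 0.2761] psi -80.99 pitch 86.63 F [ 0.4  0.1 -0.9] w 0.249 j [ -66.    2.   32.   96.   -2.   85. -115.]
scene knife_eye [(array([0.739, 0.202, 0.009]), array([297.6, 316.7]), 0.96), (array([ 0.482, -0.326,  0.01 ]), array([297.7, 194.3]), 0.75), (array([0.351, 0.368, 0.013]), array([450.5, 306.6]), 0.72), (array([0.5  , 0.293, 0.274]), array([402.4, 233.3]), 0.59)]
scene peg_tip [(array([0.493, 0.291, 0.254]), array([403.2, 238.4]), 0.79)]
top knife_eye [(array([ 0.479, -0.319,  0.01 ]), array([393.7, 215.6]), 0.84), (array([0.74, 0.2 , 0.01]), array([263. , 146.3]), 0.74), (array([0.494, 0.289, 0.276]), array([220.3, 204.1]), 0.47), (array([0.352, 0.366, 0.015]), array([216.8, 243.9]), 0.46)]
top peg_tip [(array([0.495, 0.29 , 0.249]), array([222. , 204.3]), 0.88)]
```

View pics/s5.png

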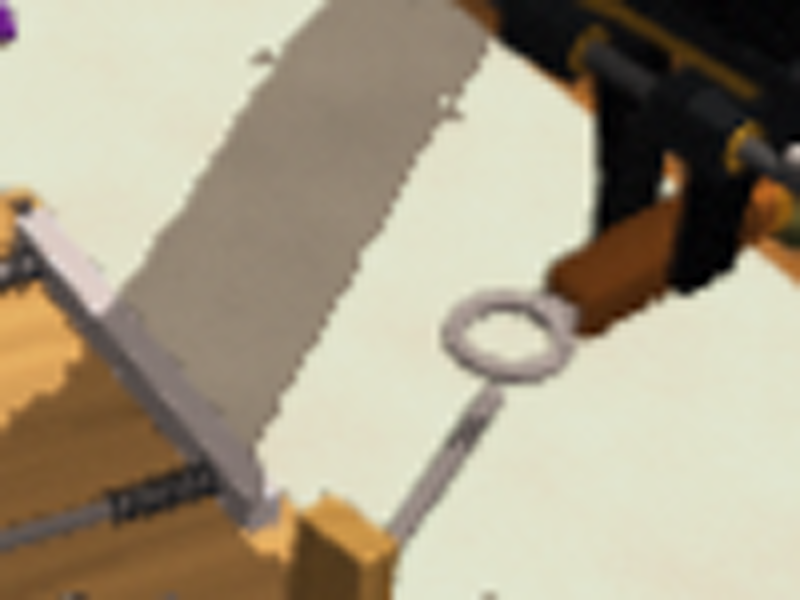

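View pics/t5.png

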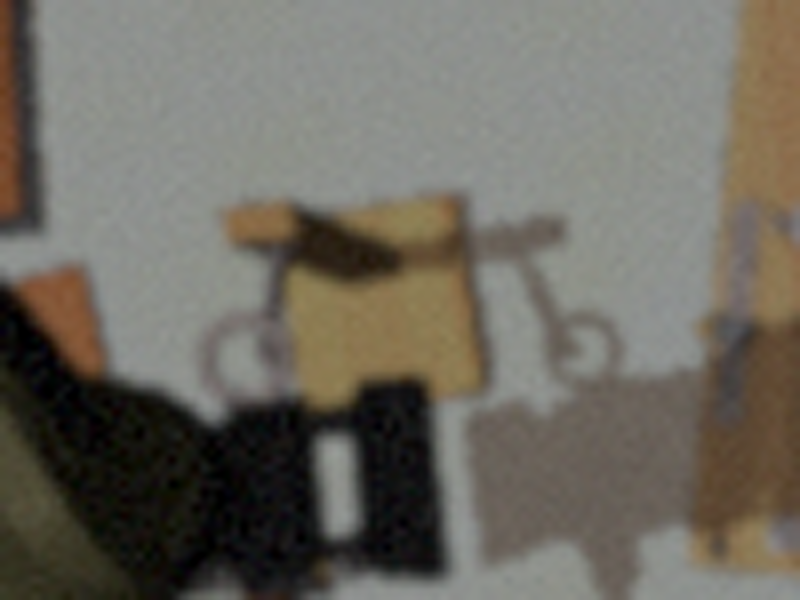

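Request:
send_rows(steps=[{"jaw":1,"xyz":[0.3,0.03,0.06],"spin":0},{"jaw":1,"xyz":[0.3,0.1,0],"spin":0},{"jaw":1,"xyz":[0,0,0],"spin":0}])

```text
t: 11.28
tool_pos: [0.4335, 0.2768, 0.2496]
orientation: [-77.2, 86.6, -158.2]
wrist_force: [-0.6, 0.9, -1.7]
width: 0.253
```

```bash
sed -i 's/go(.4285,.2795,.275,-81)/go(.4325,.277,.25,-81)/' e.py; python3 e.py 6 | grep -v root
```

```text
need xyz [-0.01 -0.02 -0.01] spin -0.0
t 11.28 pos [0.4335 0.2768 0.2496] psi -81.01 pitch 86.6 F [-0.6  0.9 -1.7] w 0.253 j [ -65.    3.   32.   98.   -3.   82. -114.]
scene knife_eye [(array([0.35 , 0.366, 0.012]), array([450.2, 306.3]), 0.82), (array([0.738, 0.2  , 0.008]), array([297.7, 316.1]), 0.7), (array([0.503, 0.289, 0.246]), array([398.9, 241.5]), 0.68), (array([ 0.482, -0.328,  0.008]), array([297.5, 194.6]), 0.68)]
scene peg_tip [(array([0.5  , 0.288, 0.254]), array([400.1, 238.3]), 0.76)]
top knife_eye [(array([ 0.522, -0.588,  0.002]), array([462. , 206.6]), 0.67), (array([0.353, 0.366, 0.016]), array([216.8, 243.7]), 0.62), (array([0.501, 0.285, 0.252]), array([223.5, 202.5]), 0.53), (array([ 0.476, -0.322,  0.015]), array([394.7, 216.4]), 0.52), (array([0.739, 0.198, 0.012]), array([263.3, 146.6]), 0.51), (array([ 0.532,  0.294, -0.003]), array([238. , 198.5]), 0.21)]
top peg_tip [(array([0.496, 0.291, 0.245]), array([222.1, 204.3]), 0.7)]
```

View pics/s6.png

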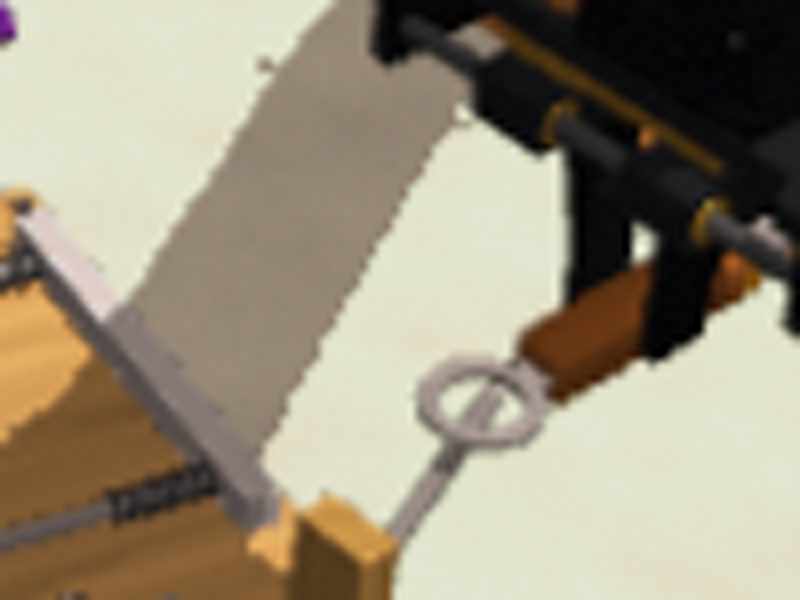

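View pics/t6.png

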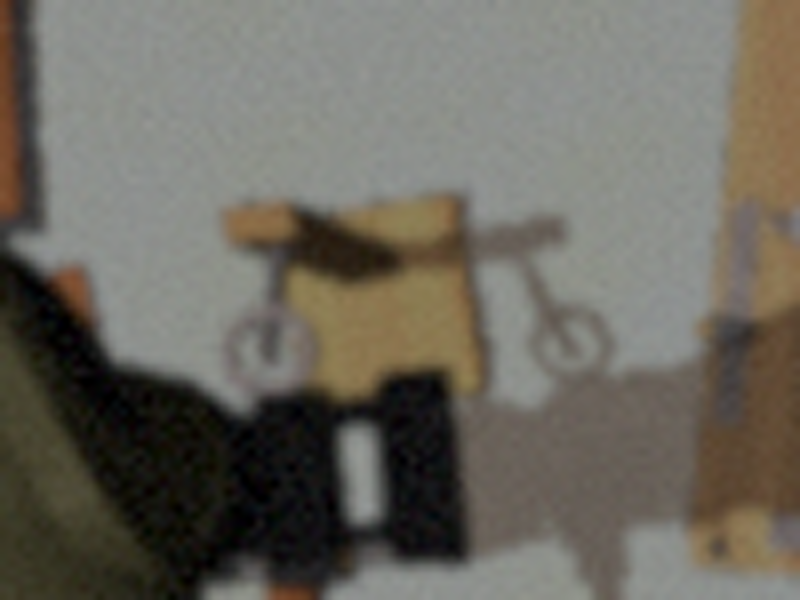

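Request:
send_rows(steps=[{"jaw":1,"xyz":[0.2,0.16,0],"spin":0},{"jaw":1,"xyz":[0.2,0.2,0],"spin":0},{"jaw":1,"xyz":[0.15,0.16,0],"spin":0},{"jaw":1,"xyz":[0,0,0],"spin":0}])

```text
t: 12.18
tool_pos: [0.455, 0.2805, 0.2263]
orientation: [-78.0, 86.8, -159.0]
wrist_force: [0.4, -0.1, -1.2]
width: 0.249
```

```bash
python3 e.py 7 | grep -v root
```

```text
need xyz [-0.59 -0.57 -0.  ] spin 0.0001
t 12.18 pos [0.455  0.2805 0.2263] psi -80.98 pitch 86.76 F [ 0.4 -0.1 -1.2] w 0.249 j [ -64.    7.   33.   98.   -4.   80. -111.]
scene knife_eye [(array([0.351, 0.365, 0.015]), array([449.9, 305.3]), 0.79), (array([0.738, 0.201, 0.01 ]), array([297.8, 316. ]), 0.69), (array([0.498, 0.292, 0.253]), array([401.7, 239.5]), 0.67), (array([0.52 , 0.292, 0.224]), array([392.7, 251.2]), 0.54), (array([ 0.48 , -0.326,  0.009]), array([298. , 194.4]), 0.5)]
scene peg_tip [(array([0.496, 0.29 , 0.252]), array([401.9, 239. ]), 0.91)]
top knife_eye [(array([0.743, 0.199, 0.009]), array([263.4, 145.9]), 0.84), (array([ 0.482, -0.324,  0.01 ]), array([394.8, 214.8]), 0.8), (array([0.354, 0.366, 0.012]), array([217.1, 243.5]), 0.74), (array([0.522, 0.291, 0.226]), array([223.8, 196.8]), 0.6)]
top peg_tip [(array([0.498, 0.292, 0.249]), array([221.5, 203.6]), 0.96)]
```

View pics/s7.png

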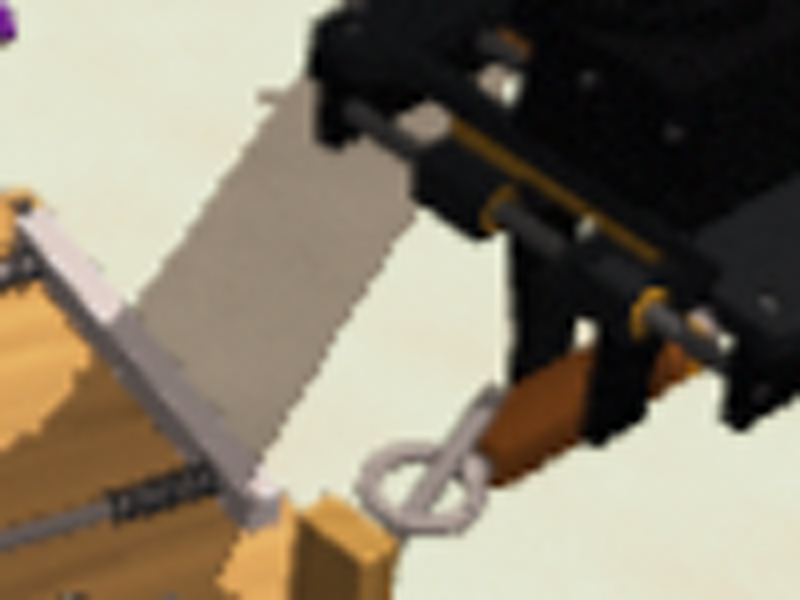

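View pics/t7.png

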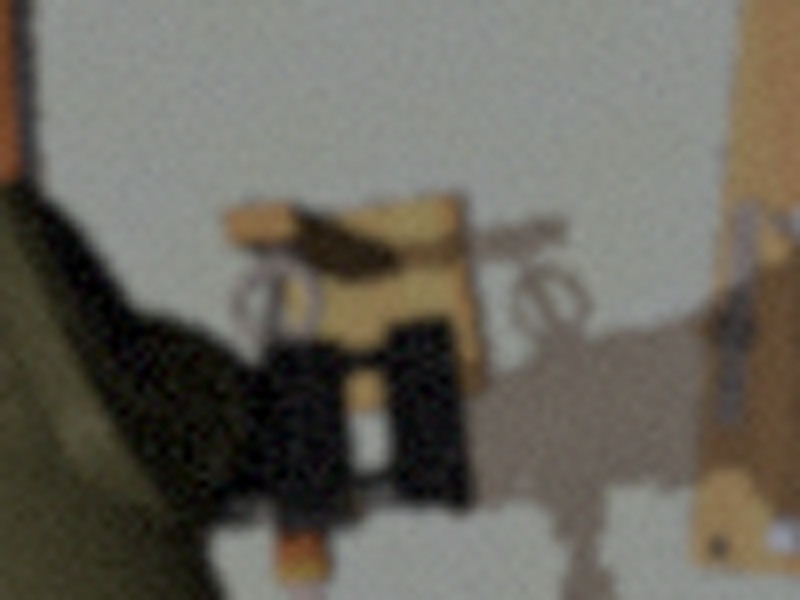

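Request:
send_rows(steps=[{"jaw":-1,"xyz":[0,0,0],"spin":0},{"jaw":-1,"xyz":[0,0,0],"spin":0},{"jaw":-1,"xyz":[0,0,0],"spin":0},{"jaw":-1,"xyz":[0,0,0],"spin":0},{"jaw":-1,"xyz":[0,0,0],"spin":0}])

```text
t: 13.2
tool_pos: [0.4552, 0.2814, 0.2289]
orientation: [-81.1, 87.0, -162.0]
wrist_force: [-0.2, 0.5, 0.1]
width: 0.733
```

```bash
cat > f.py <<'E'
from h import *
import sys
st()
d=bot.get_image('scene'); save(d,'s%s.png'%sys.argv[1],320,200,440,290,6)
for q in('knife_eye','knife'): print([(np.round(r['at'],3),round(r['score'],2)) for r in bot.pinpoint('scene',q)])
E
python3 f.py 8
```

```text
t 13.2 pos [0.4552 0.2814 0.2289] psi -80.91 pitch 86.99 F [-0.2  0.5  0.1] w 0.733 j [ -64.    7.   33.   98.   -4.   80. -111.]
[(array([0.348, 0.365, 0.014]), 0.88), (array([ 0.481, -0.325,  0.008]), 0.62), (array([0.737, 0.201, 0.014]), 0.61), (array([0.54 , 0.289, 0.197]), 0.59)]
[(array([ 0.314,  0.31 , -0.001]), 0.94), (array([ 0.746,  0.268, -0.   ]), 0.91), (array([ 0.415, -0.302, -0.   ]), 0.66), (array([0.535, 0.289, 0.127]), 0.55), (array([0.541, 0.294, 0.198]), 0.28)]
```

View pics/s8.png

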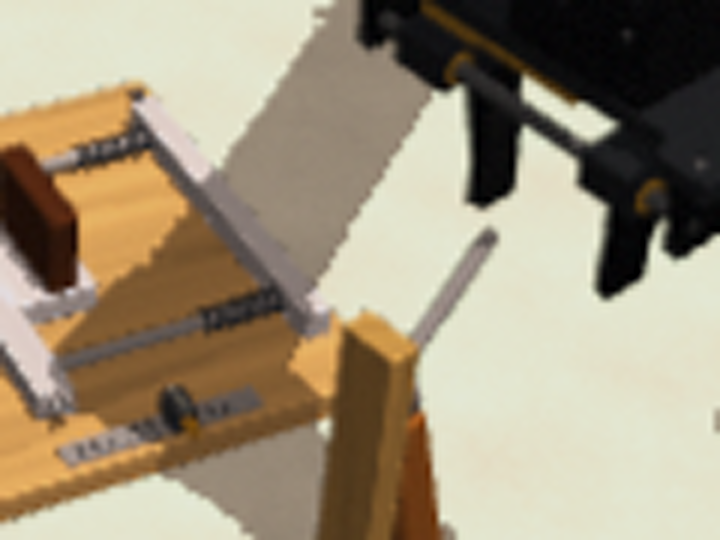

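Request:
send_rows(steps=[{"jaw":-1,"xyz":[-0.5,0,0],"spin":0},{"jaw":-1,"xyz":[-1,0,0],"spin":0},{"jaw":-1,"xyz":[-1,0,0.2],"spin":0},{"jaw":-1,"xyz":[0,0,0.8],"spin":0},{"jaw":-1,"xyz":[0,0,1],"spin":0}])

```text
t: 13.98
tool_pos: [0.472, 0.2059, 0.3315]
orientation: [-79.7, 86.9, -160.2]
wrist_force: [0.7, 0.5, 0.0]
width: 0.998
```

Request:
send_rows(steps=[{"jaw":-1,"xyz":[0,0,1],"spin":0},{"jaw":-1,"xyz":[0,0,1],"spin":0},{"jaw":-1,"xyz":[0,0.5,1],"spin":0},{"jaw":-1,"xyz":[0,0.5,1],"spin":0},{"jaw":-1,"xyz":[0,0,0.5],"spin":0}])

```text
t: 14.6
tool_pos: [0.543, 0.028, 0.3322]
orientation: [-81.2, 87.1, -161.7]
wrist_force: [0.1, 0.2, -0.1]
width: 1.004
```

```bash
python3 f.py 9; python3 -c "
from h import *
go(.539,-.01,.20,-3)"
```

```text
t 14.6 pos [0.543  0.028  0.3322] psi -80.52 pitch 87.07 F [ 0.1  0.2 -0.1] w 1.004 j [-48.   7.  47.  87.  -4.  91. -82.]
[(array([0.35 , 0.37 , 0.014]), 0.77), (array([0.536, 0.292, 0.002]), 0.74), (array([0.74 , 0.201, 0.013]), 0.6), (array([0.54 , 0.294, 0.194]), 0.59), (array([ 0.482, -0.327,  0.008]), 0.51)]
[(array([0.31 , 0.314, 0.001]), 0.74), (array([ 0.414, -0.302,  0.002]), 0.72), (array([ 0.746,  0.269, -0.   ]), 0.66), (array([0.537, 0.294, 0.129]), 0.63)]
need xyz [ 3.31 -0.24  0.97] spin -0.2152
t 14.75 pos [0.5421 0.0298 0.3323] psi -80.47 pitch 87.07 F [1.2 0.5 0.2] w 1.003 j [-48.   7.  47.  87.  -4.  91. -82.]
```

View pics/s9.png

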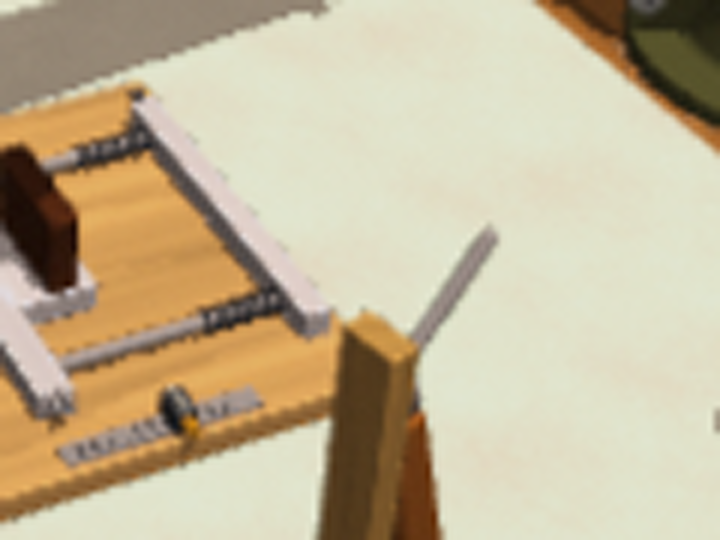

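Knife hangs (eye estimated at about (0.54, 0.29, 0.196)). Now I turn toward the jaw handle.

Request:
send_rows(steps=[{"jaw":-1,"xyz":[0.3,0,0],"spin":-0.027},{"jaw":-1,"xyz":[0.3,0,0],"spin":-0.027},{"jaw":-1,"xyz":[0.3,0,0],"spin":-0.027},{"jaw":-1,"xyz":[0.3,0,0],"spin":-0.027},{"jaw":-1,"xyz":[0.3,0,0],"spin":-0.027}])

```text
t: 15.38
tool_pos: [0.538, 0.0404, 0.2713]
orientation: [-139.8, 87.2, -169.3]
wrist_force: [-0.1, 0.4, 0.5]
width: 0.998
```

Request:
send_rows(steps=[{"jaw":-1,"xyz":[0.3,0,0],"spin":-0.027},{"jaw":-1,"xyz":[0.3,0,0],"spin":-0.027},{"jaw":-1,"xyz":[0.3,0,0],"spin":-0.026},{"jaw":-1,"xyz":[0,0,0],"spin":0}])

```text
t: 15.88
tool_pos: [0.5338, 0.0498, 0.2332]
orientation: [-174.5, 87.1, -173.5]
wrist_force: [0.2, 0.1, 0.3]
width: 1.0
```

```bash
python3 - <<'E'
from h import *
D={c:bot.get_image(c) for c in('scene','top')}
for c in D:
  for q in('jaw_handle','jaw_index','mark_line'):
    print(c,q,[(np.round(r['at'],4),np.round(proj(D[c],r['at']),1),round(r['score'],2)) for r in bot.pinpoint(c,q)])
save(D['scene'],'s10.png',310,230,390,290,10); save(D['top'],'t10.png',260,150,360,225,8)
go(.539,-.01,.15,-3)
E
```

```text
scene jaw_handle [(array([ 0.5408, -0.0104,  0.0863]), array([324.8, 229.3]), 0.95)]
scene jaw_index [(array([0.5792, 0.1011, 0.0329]), array([331.2, 267.9]), 0.79)]
scene mark_line [(array([0.5266, 0.1174, 0.0366]), array([349.3, 264.8]), 0.55)]
top jaw_handle [(array([ 0.5383, -0.0122,  0.0852]), array([314.9, 197.2]), 0.92), (array([ 0.5949, -0.0145,  0.0036]), array([316.3, 184.5]), 0.3)]
top jaw_index []
top mark_line []
need xyz [ 2.11 -1.44  0.08] spin 0.0106
t 16.27 pos [0.535  0.0477 0.2344] psi 0.83 pitch 87.21 F [-0.7  0.3  0.8] w 1.002 j [-44.   7.  40.  97.  -4.  80.  -3.]
```

View pics/s10.png

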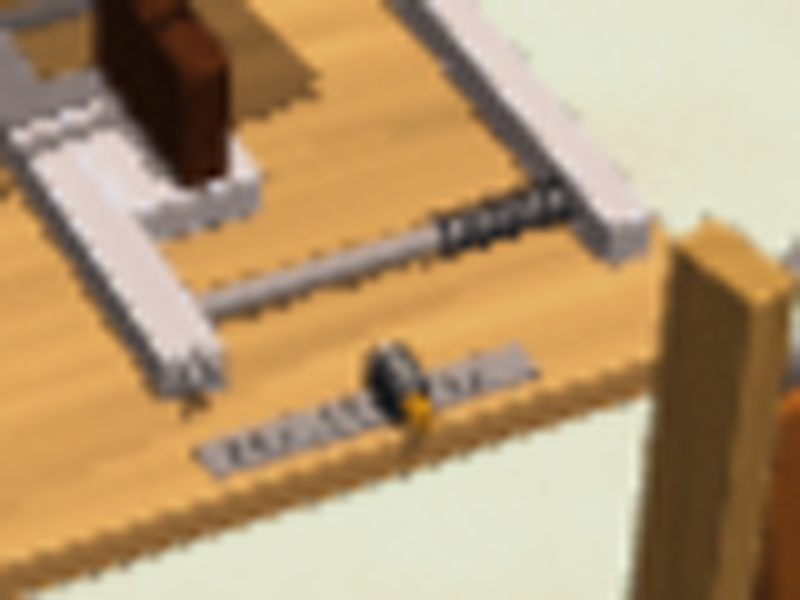

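View pics/t10.png

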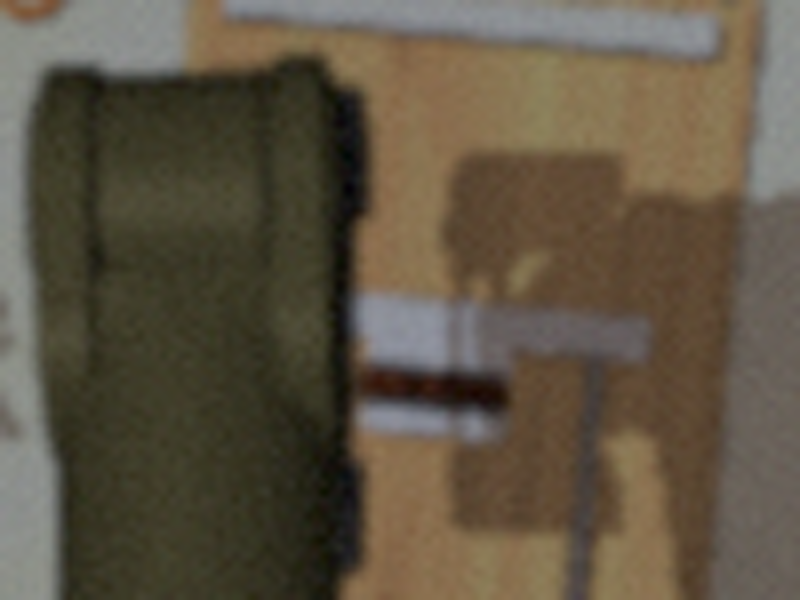

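Request:
send_rows(steps=[{"jaw":-1,"xyz":[0.3,-0.7,0.1],"spin":0.0106},{"jaw":-1,"xyz":[0.6,-0.5,0.1],"spin":0},{"jaw":-1,"xyz":[0.8,-0.2,0],"spin":0},{"jaw":-1,"xyz":[0.4,0,0],"spin":0},{"jaw":-1,"xyz":[0,0,0],"spin":0}])

```text
t: 16.9
tool_pos: [0.5384, -0.017, 0.1478]
orientation: [-166.5, 87.3, -170.3]
wrist_force: [0.6, -0.5, 0.3]
width: 1.004
```

```bash
python3 - <<'E'
from h import *
go(.539,-.01,.05,-3)
D={c:bot.get_image(c) for c in('scene','top')}
save(D['scene'],'s11.png',280,190,380,265,8)
E
```

```text
need xyz [2.44 0.18 0.  ] spin -0.0025
t 16.9 pos [ 0.5384 -0.017   0.1478] psi -3.88 pitch 87.29 F [ 0.6 -0.5  0.3] w 1.004 j [-39.  12.  42. 104.  -8.  71.   2.]
```

View pics/s11.png

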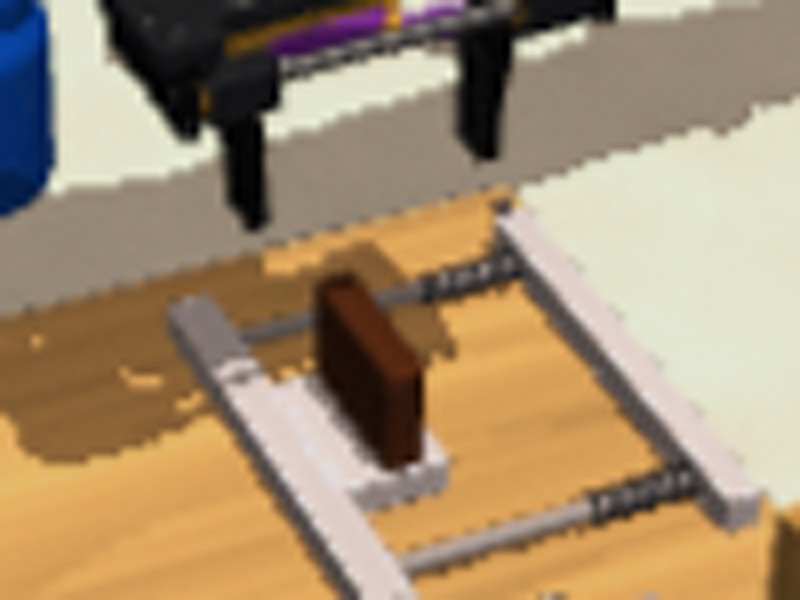

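Request:
send_rows(steps=[{"jaw":-1,"xyz":[0.5,0.1,0.04],"spin":-0.0025},{"jaw":-1,"xyz":[0.8,0.08,0.04],"spin":0},{"jaw":-1,"xyz":[0.7,0,0.04],"spin":0},{"jaw":-1,"xyz":[0.4,0,0],"spin":0},{"jaw":-1,"xyz":[0,0,0],"spin":0}])

```text
t: 17.62
tool_pos: [0.5435, -0.0062, 0.0504]
orientation: [-169.5, 87.8, -172.0]
wrist_force: [-0.5, -0.6, 0.1]
width: 0.999
```

```bash
python3 - <<'E'
from h import *
go(.539,-.01,.05,-3)
D={c:bot.get_image(c) for c in('scene','top')}
save(D['scene'],'s12.png',280,190,380,265,8)
E
```

```text
need xyz [ 0.01 -0.1  -0.11] spin 0.0014
t 17.62 pos [ 0.5435 -0.0062  0.0504] psi -2.49 pitch 87.78 F [-0.5 -0.6  0.1] w 0.999 j [-37.  19.  40. 109. -14.  60.   7.]
```

View pics/s12.png

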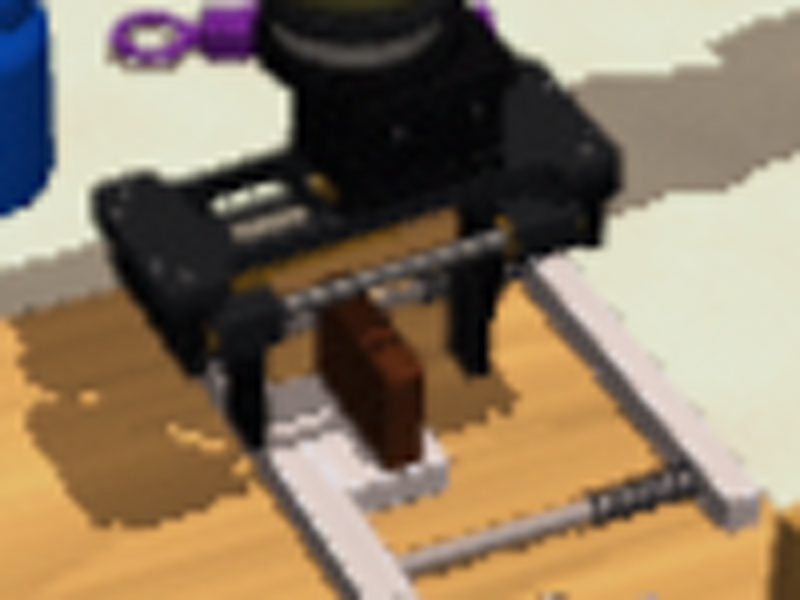

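Request:
send_rows(steps=[{"jaw":1,"xyz":[0,-0.05,-0.1],"spin":0},{"jaw":1,"xyz":[0,0,0],"spin":0},{"jaw":1,"xyz":[0,0,0],"spin":0},{"jaw":1,"xyz":[0,0,0],"spin":0},{"jaw":1,"xyz":[0,0,0],"spin":0}], force=35)

```text
t: 18.35
tool_pos: [0.5427, -0.0082, 0.055]
orientation: [-171.5, 88.3, -174.0]
wrist_force: [-0.5, -0.9, 0.5]
width: 0.518
```

Request:
send_rows(steps=[{"jaw":1,"xyz":[0,0,0],"spin":0},{"jaw":1,"xyz":[0,0,0],"spin":0},{"jaw":1,"xyz":[0,0,0],"spin":0},{"jaw":1,"xyz":[0,0,0],"spin":0},{"jaw":1,"xyz":[0,0,0],"spin":0}])

```text
t: 18.98
tool_pos: [0.5381, -0.008, 0.0545]
orientation: [-175.4, 87.7, -178.0]
wrist_force: [-1.6, 0.5, 1.1]
width: 0.206
```

```bash
cat > g.py <<'E'
from h import *
import sys
go(.539,-.01,.05,-3)
D={c:bot.get_image(c) for c in('scene','top')}
for c in D:
  for q in('jaw_handle','jaw_index','mark_line'):
    print(c,q,[(np.round(r['at'],4),np.round(proj(D[c],r['at']),1),round(r['score'],2)) for r in bot.pinpoint(c,q)])
n=sys.argv[1]
save(D['scene'],'s%s.png'%n,310,230,390,290,10); save(D['top'],'t%s.png'%n,250,170,330,230,10)
E
python3 g.py 13
```

```text
need xyz [ 0.11 -0.05  0.03] spin 0.0011
t 18.98 pos [ 0.5381 -0.008   0.0545] psi -2.61 pitch 87.68 F [-1.6  0.5  1.1] w 0.206 j [-37.  18.  40. 109. -13.  60.   7.]
scene jaw_handle [(array([ 0.5378, -0.0083,  0.0842]), array([326. , 229.9]), 0.92)]
scene jaw_index [(array([ 0.5378, -0.0087,  0.0875]), array([325.9, 229. ]), 0.33)]
scene mark_line [(array([0.5277, 0.1191, 0.0368]), array([349.3, 265.2]), 0.37)]
top jaw_handle []
top jaw_index [(array([0.5796, 0.105 , 0.0354]), array([285.1, 186.8]), 0.42)]
top mark_line [(array([0.5433, 0.2896, 0.1973]), array([226.7, 191.2]), 0.69), (array([0.5286, 0.1226, 0.0344]), array([280.2, 199.9]), 0.58)]
```

View pics/s13.png

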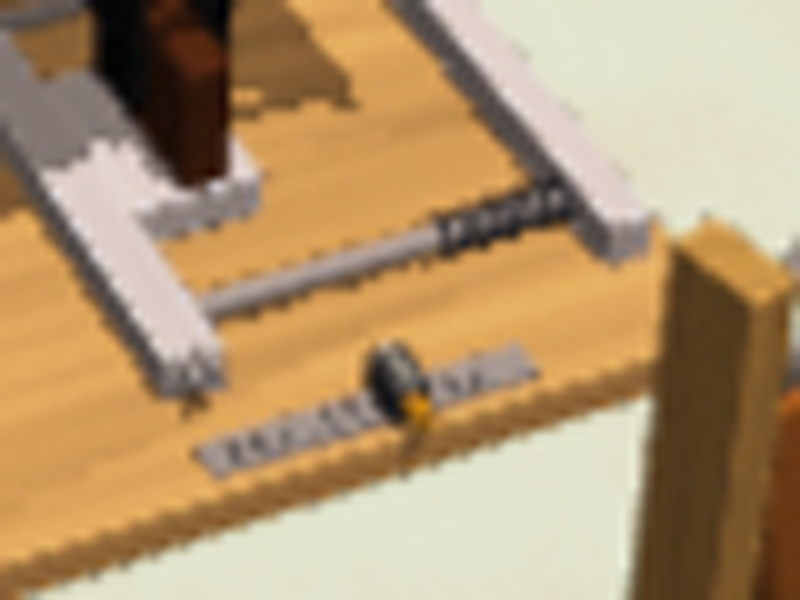

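View pics/t13.png

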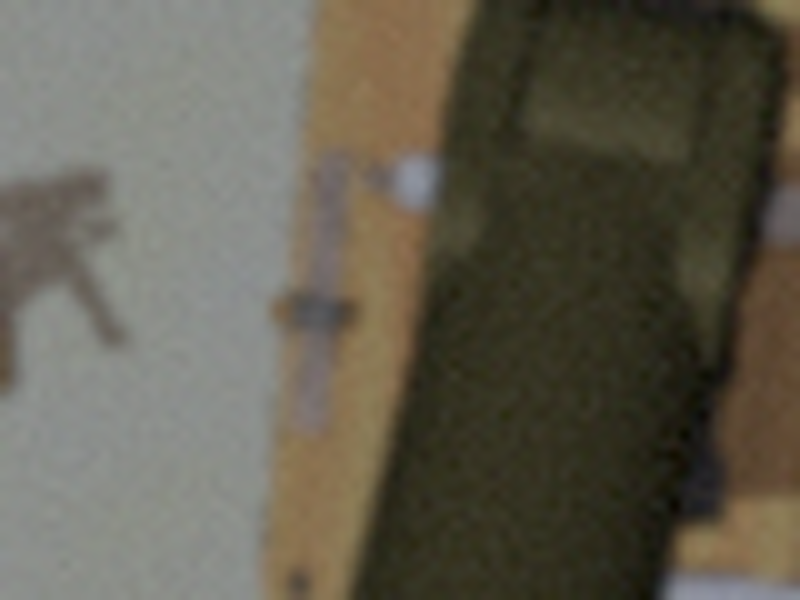

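Request:
send_rows(steps=[{"jaw":1,"xyz":[0,0,-0.2],"spin":0},{"jaw":1,"xyz":[0,0,-0.3],"spin":0},{"jaw":1,"xyz":[0,0,-0.3],"spin":0},{"jaw":1,"xyz":[0,0,-0.3],"spin":0},{"jaw":1,"xyz":[0,0,-0.2],"spin":0}])

```text
t: 20.0
tool_pos: [0.4964, -0.0054, 0.0547]
orientation: [-149.7, 89.3, -152.3]
wrist_force: [9.8, -0.7, -6.8]
width: 0.202
```

```bash
python3 g.py 14
```

```text
need xyz [ 0.12 -0.07  1.07] spin 0.0011
t 20.0 pos [ 0.4964 -0.0054  0.0547] psi -2.6 pitch 89.25 F [ 9.8 -0.7 -6.8] w 0.202 j [-41.  11.  41. 116.  -8.  57.   2.]
scene jaw_handle [(array([ 0.4977, -0.0046,  0.086 ]), array([337.7, 226.5]), 0.63)]
scene jaw_index [(array([0.5384, 0.1022, 0.0337]), array([343.2, 263.6]), 0.77), (array([0.5397, 0.2924, 0.198 ]), array([385.4, 261.6]), 0.69)]
scene mark_line [(array([0.5264, 0.119 , 0.0361]), array([349.6, 265.2]), 0.59)]
top jaw_handle [(array([0.5303, 0.1204, 0.0378]), array([280.7, 199.4]), 0.48)]
top jaw_index [(array([0.5373, 0.1066, 0.0355]), array([284.4, 197.7]), 0.66), (array([0.499 , 0.2901, 0.2476]), array([222.2, 203.2]), 0.31)]
top mark_line [(array([0.5287, 0.123 , 0.0332]), array([280.1, 199.9]), 0.37)]
```

View pics/s14.png

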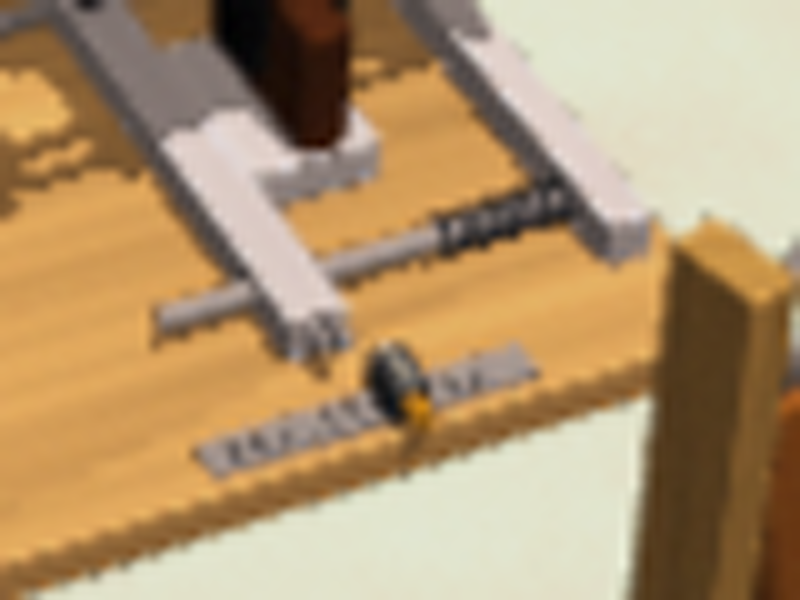

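View pics/t14.png

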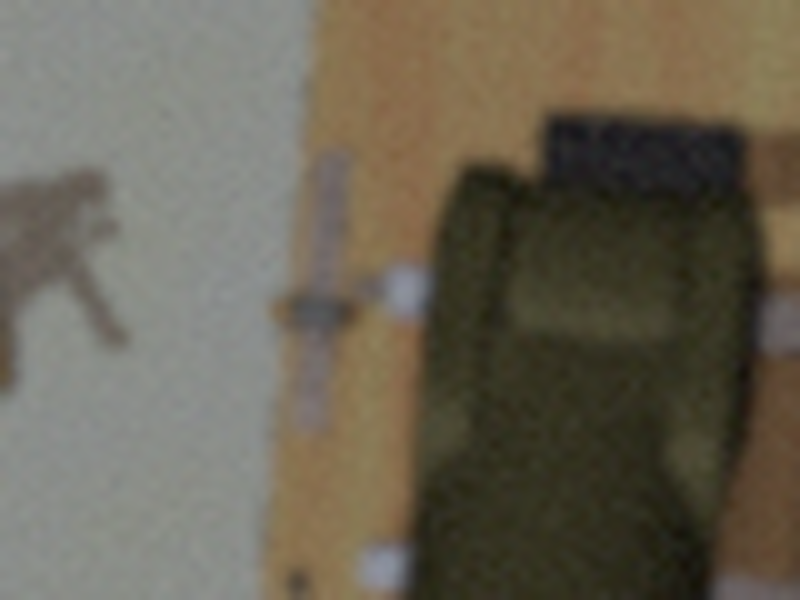

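Request:
send_rows(steps=[{"jaw":1,"xyz":[0,0,-0.15],"spin":0},{"jaw":1,"xyz":[0,0,-0.15],"spin":0},{"jaw":1,"xyz":[0,0,0],"spin":0}])

```text
t: 20.78
tool_pos: [0.4921, -0.0052, 0.0548]
orientation: [-46.0, 89.4, -48.7]
wrist_force: [9.4, 0.4, -10.6]
width: 0.204
```

```bash
python3 g.py 15
```

```text
need xyz [ 0.12 -0.07  1.18] spin 0.0008
t 20.77 pos [ 0.4921 -0.0052  0.0548] psi -2.7 pitch 89.36 F [  9.4   0.4 -10.6] w 0.204 j [-42.   9.  42. 118.  -7.  55.   1.]
scene jaw_handle [(array([ 0.4947, -0.0081,  0.0822]), array([337.9, 226.5]), 0.65)]
scene jaw_index [(array([0.5337, 0.1052, 0.0335]), array([345.1, 263.8]), 0.92)]
scene mark_line [(array([0.5286, 0.1198, 0.0319]), array([349. , 266.7]), 0.48)]
top jaw_handle [(array([0.5403, 0.2917, 0.1981]), array([226. , 192.1]), 0.47)]
top jaw_index [(array([ 0.5947, -0.01  ,  0.0026]), array([315.2, 184.5]), 0.6), (array([0.5325, 0.1058, 0.0377]), array([284.5, 198.9]), 0.59), (array([0.5424, 0.2873, 0.1981]), array([227.3, 191.5]), 0.21)]
top mark_line [(array([0.5275, 0.1217, 0.0314]), array([280.5, 200.2]), 0.55), (array([ 5.213e-01, -5.882e-01,  4.000e-04]), array([462.1, 206.7]), 0.33)]
```

View pics/s15.png

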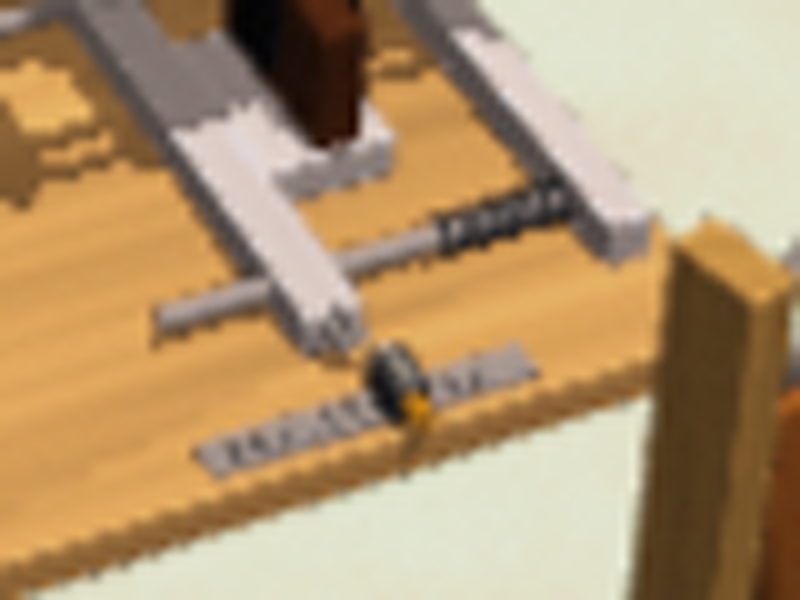

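View pics/t15.png

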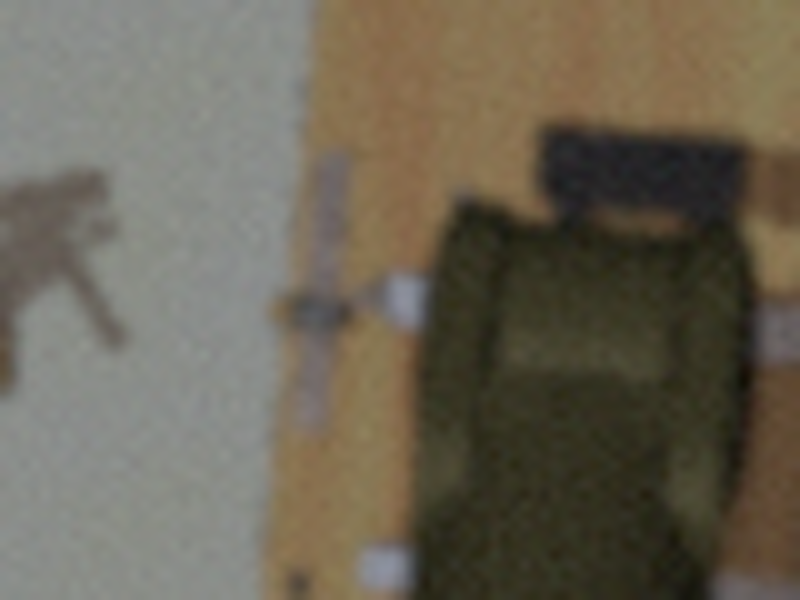

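Request:
send_rows(steps=[{"jaw":1,"xyz":[0,0,-0.18],"spin":0},{"jaw":1,"xyz":[0,0,-0.14],"spin":0},{"jaw":1,"xyz":[0,0,-0.08],"spin":0}])

```text
t: 21.55
tool_pos: [0.4838, -0.0046, 0.0549]
orientation: [-19.8, 88.4, -22.5]
wrist_force: [11.2, -0.0, -10.8]
width: 0.208
```

```bash
python3 g.py 16
```

```text
need xyz [ 0.12 -0.07  1.39] spin 0.0007
t 21.55 pos [ 0.4838 -0.0046  0.0549] psi -2.75 pitch 88.4 F [ 11.2  -0.  -10.8] w 0.208 j [-42.   7.  42. 120.  -5.  54.  -1.]
scene jaw_handle [(array([ 0.4826, -0.008 ,  0.0852]), array([341.3, 224.7]), 0.85), (array([0.5374, 0.2981, 0.0034]), array([379.9, 315.8]), 0.17)]
scene jaw_index [(array([0.5262, 0.1044, 0.0364]), array([347.1, 262.1]), 0.6)]
scene mark_line [(array([0.5311, 0.1184, 0.0375]), array([348.2, 265.3]), 0.49)]
top jaw_handle []
top jaw_index [(array([0.5227, 0.2946, 0.2282]), array([222.7, 196.5]), 0.65), (array([0.5249, 0.1045, 0.0381]), array([284.8, 200.9]), 0.43)]
top mark_line [(array([0.5301, 0.1222, 0.0344]), array([280.3, 199.5]), 0.44)]
```

View pics/s16.png

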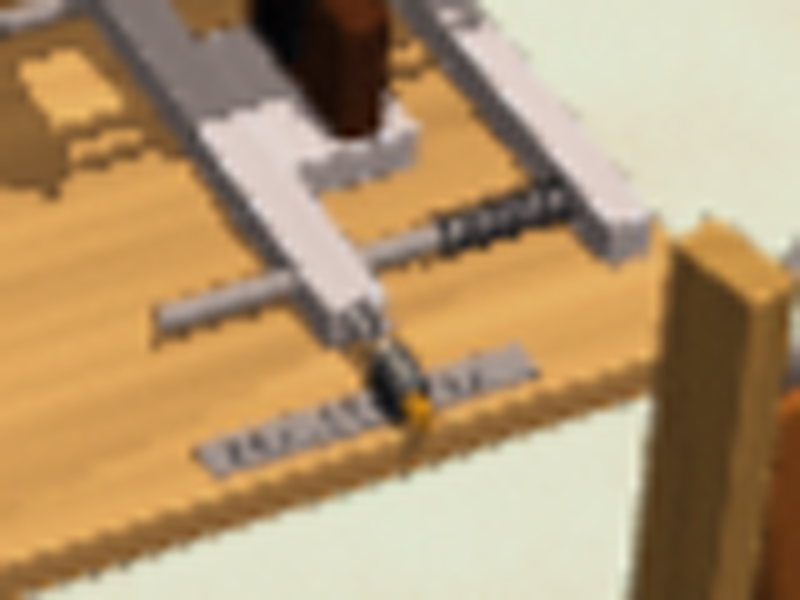

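View pics/t16.png

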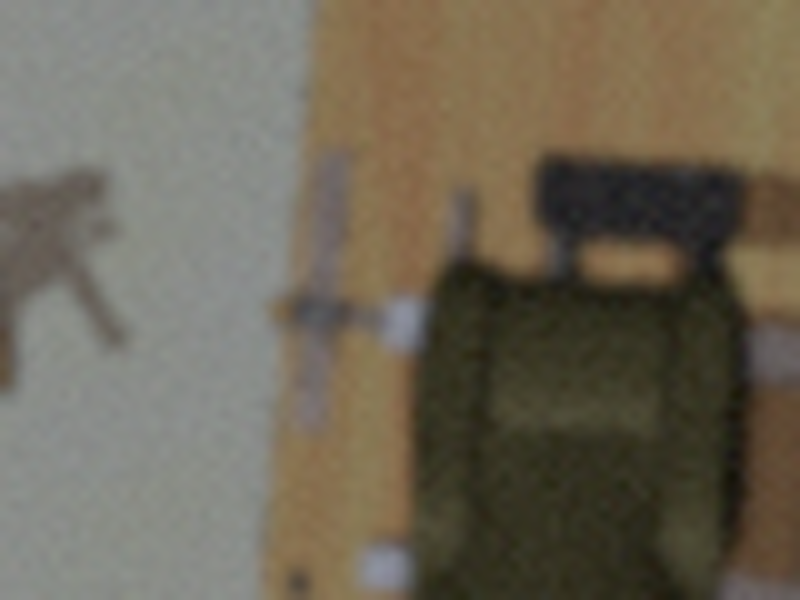

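```bash
cat > k.py <<'E'
from h import *
import sys
N=int(sys.argv[1]); n=sys.argv[2]
st()
A={}
im={'scene':0,'top':0}
for i in range(N):
  for c in('scene','top'):
    d=bot.get_image(c); im[c]=im[c]+d['img'].astype(float)/N
    for q,p in(('jaw_index',(.526,.104,.036)),('mark_line',(.528,.121,.035))):
      for r in bot.pinpoint(c,q):
        if np.linalg.norm(np.array(r['at'])-p)<.013: A.setdefault((q,c),[]).append(r['at']);break
    D=d
for k,v in A.items(): print(k,len(v),np.mean(v,0).round(4),np.std(v,0).round(4))
th=np.radians(-4)
m={q:np.mean([np.mean(A[q,c],0) for c in('scene','top') if (q,c) in A],0) for q in('jaw_index','mark_line')}
dd=m['jaw_index']-m['mark_line']; print('x in mark frame',np.cos(th)*dd[0]+np.sin(th)*dd[1],'y',-np.sin(th)*dd[0]+np.cos(th)*dd[1])
for c,b in(('scene',(330,250,370,280)),('top',(262,188,302,218))):
  x0,y0,x1,y1=b
  cv2.imwrite(f'pics/{c}{n}.png',cv2.resize(im[c][y0:y1,x0:x1,::-1],None,fx=20,fy=20,interpolation=cv2.INTER_CUBIC))
  d=bot.get_image(c)
  u=[proj(d,m['mark_line']+np.array([a*np.cos(th)-b_*np.sin(th),a*np.sin(th)+b_*np.cos(th),0])*.01)-proj(d,m['mark_line']) for a,b_ in((1,0),(0,1))]
  print(c,'px per 10mm clamp x,y',np.round(u,2))
st()
E
python3 k.py 6 17
```

```text
t 21.95 pos [ 0.4837 -0.0047  0.0548] psi -2.76 pitch 88.43 F [ 9.6 -0.5 -9.7] w 0.197 j [-42.   7.  42. 120.  -5.  54.  -1.]
('jaw_index', 'scene') 6 [0.5252 0.1059 0.034 ] [0.0012 0.0009 0.0012]
('mark_line', 'scene') 6 [0.5282 0.1184 0.0348] [0.0016 0.0022 0.0018]
('jaw_index', 'top') 5 [0.5237 0.1064 0.0363] [0.0014 0.0012 0.0013]
('mark_line', 'top') 6 [0.5284 0.1238 0.0331] [0.0015 0.0005 0.0007]
x in mark frame -0.0028741259607560745 y -0.015189155578370077
scene px per 10mm clamp x,y [[-2.99  0.92]
 [ 1.56  2.15]]
top px per 10mm clamp x,y [[ 0.26 -2.57]
 [-2.58 -0.24]]
t 23.85 pos [ 0.4837 -0.0047  0.0549] psi -2.76 pitch 88.43 F [ 9.5  0.5 -9.6] w 0.206 j [-42.   7.  42. 120.  -5.  54.  -1.][ WARN:0@40.878] global loadsave.cpp:1063 imwrite_ Unsupported depth image for selected encoder is fallbacked to CV_8U.
```

View pics/scene17.png

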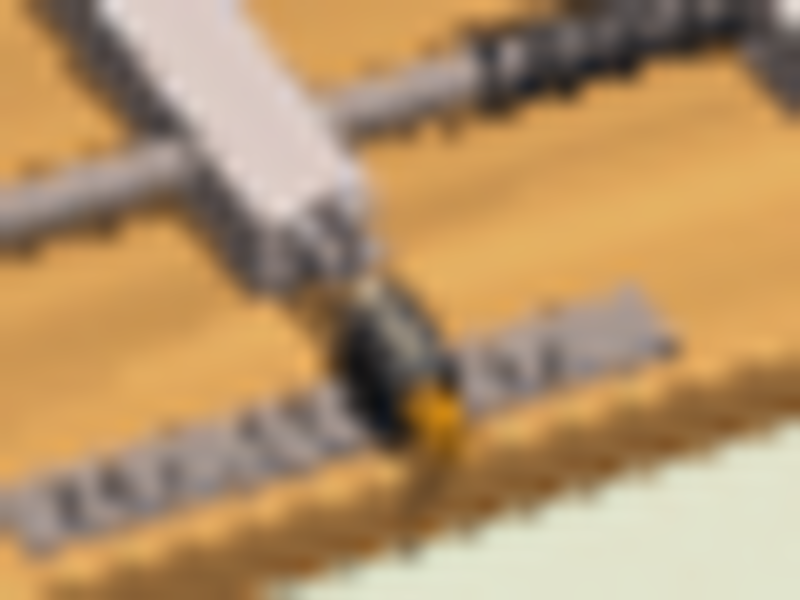

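View pics/top17.png

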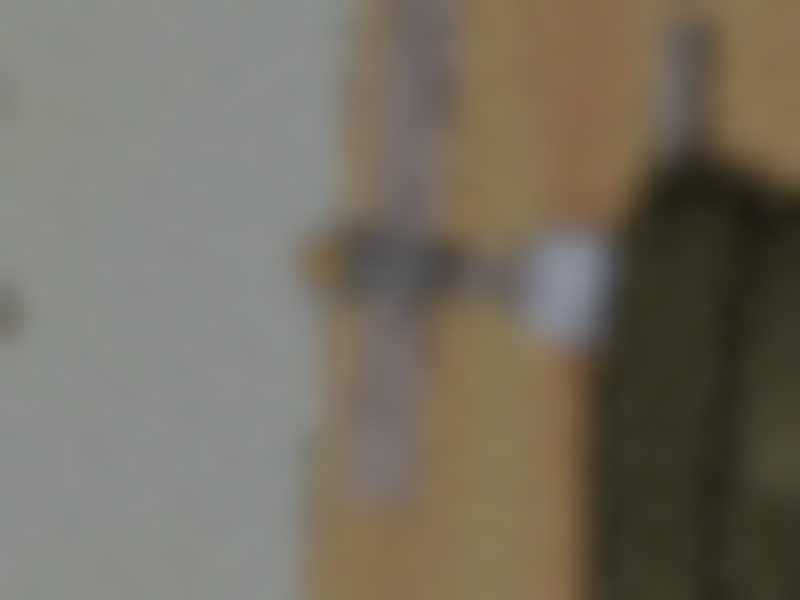

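Request:
send_rows(steps=[{"jaw":1,"xyz":[0,0,-0.04],"spin":0}])

```text
t: 23.98
tool_pos: [0.4842, -0.0047, 0.0549]
orientation: [-17.8, 88.1, -20.5]
wrist_force: [10.9, 0.4, -10.8]
width: 0.207
```

```bash
python3 k.py 6 18 2>/dev/null
```

```text
t 23.98 pos [ 0.4842 -0.0047  0.0549] psi -2.77 pitch 88.14 F [ 10.9   0.4 -10.8] w 0.207 j [-43.   7.  42. 120.  -5.  54.  -1.]
('jaw_index', 'scene') 6 [0.5256 0.1048 0.0349] [0.0012 0.0019 0.0008]
('mark_line', 'scene') 6 [0.5287 0.119  0.035 ] [0.0014 0.0018 0.0009]
('jaw_index', 'top') 6 [0.5248 0.1054 0.0377] [0.0009 0.001  0.0011]
('mark_line', 'top') 6 [0.5285 0.1233 0.0337] [0.0014 0.0018 0.0007]
x in mark frame -0.0022578255155775127 y -0.016213660274495834
scene px per 10mm clamp x,y [[-2.99  0.92]
 [ 1.56  2.15]]
top px per 10mm clamp x,y [[ 0.26 -2.57]
 [-2.58 -0.24]]
t 25.88 pos [ 0.4842 -0.0047  0.0548] psi -2.76 pitch 88.14 F [  9.8   0.  -11. ] w 0.211 j [-43.   7.  42. 120.  -5.  54.  -1.]
```

View pics/top18.png

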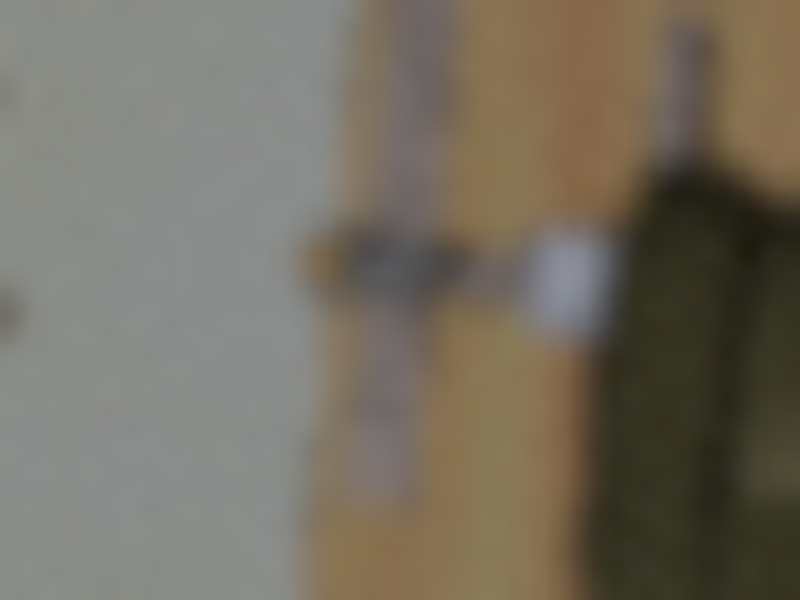

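View pics/scene18.png

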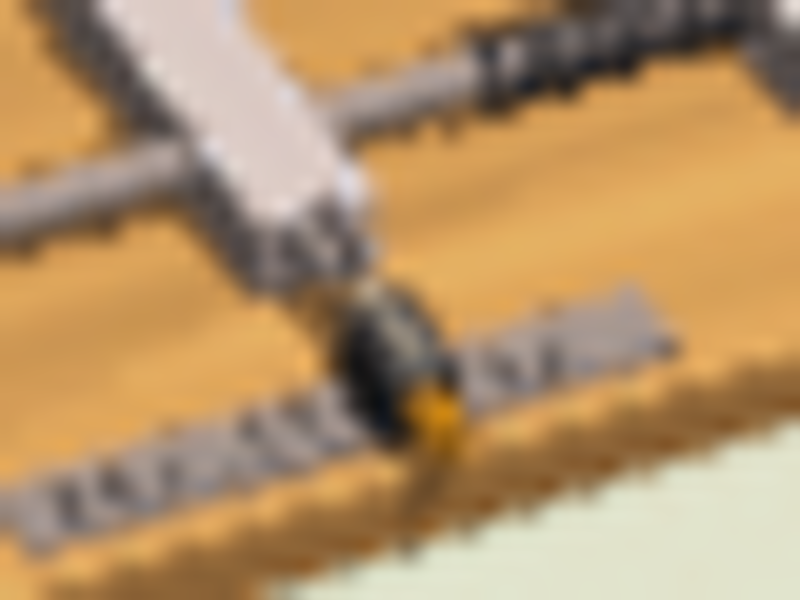

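Request:
send_rows(steps=[{"jaw":1,"xyz":[0,0,-0.02],"spin":0}])

```text
t: 26.0
tool_pos: [0.4853, -0.0048, 0.0548]
orientation: [-16.2, 87.9, -19.0]
wrist_force: [9.6, -0.4, -9.3]
width: 0.209
```

```bash
python3 k.py 5 19 2>/dev/null; python3 f.py 20; python3 -c "
from h import *
for q in('peg_mid','tub','hammer','offcut'):
  bot.get_image('top');print(q,[np.round(r['at'],3) for r in bot.pinpoint('top',q)][:1])
d=bot.get_image('scene');save(d,'full20.png',140,120,500,390,2)"
```

```text
t 26.0 pos [ 0.4853 -0.0048  0.0548] psi -2.76 pitch 87.87 F [ 9.6 -0.4 -9.3] w 0.209 j [-43.   7.  42. 120.  -5.  53.  -1.]
('jaw_index', 'scene') 5 [0.5252 0.1053 0.0335] [0.0012 0.0012 0.0009]
('mark_line', 'scene') 5 [0.5296 0.1193 0.0353] [0.0015 0.0015 0.0011]
('jaw_index', 'top') 5 [0.5253 0.1056 0.0367] [0.001  0.001  0.0023]
('mark_line', 'top') 4 [0.5281 0.1245 0.0345] [0.0013 0.0011 0.001 ]
x in mark frame -0.0024328365578755763 y -0.016637734785200326
scene px per 10mm clamp x,y [[-3.    0.92]
 [ 1.56  2.15]]
top px per 10mm clamp x,y [[ 0.26 -2.58]
 [-2.58 -0.24]]
t 27.6 pos [ 0.4854 -0.0048  0.0548] psi -2.76 pitch 87.86 F [ 10.7   0.3 -10.8] w 0.207 j [-43.   7.  42. 120.  -5.  53.  -1.]
t 27.6 pos [ 0.4854 -0.0048  0.0548] psi -2.76 pitch 87.86 F [ 10.7   0.3 -10.8] w 0.207 j [-43.   7.  42. 120.  -5.  53.  -1.]
[(array([0.74 , 0.198, 0.013]), 0.86), (array([0.347, 0.367, 0.013]), 0.71), (array([ 0.482, -0.326,  0.01 ]), 0.69), (array([ 0.595, -0.012, -0.   ]), 0.59), (array([0.541, 0.29 , 0.197]), 0.52)]
[(array([ 0.31 ,  0.313, -0.   ]), 0.91), (array([0.742, 0.269, 0.001]), 0.81), (array([0.537, 0.291, 0.131]), 0.7), (array([ 0.414, -0.301, -0.001]), 0.54), (array([0.528, 0.118, 0.035]), 0.35)]
peg_mid [array([0.521, 0.293, 0.226])]
tub [array([ 0.602, -0.28 ,  0.002])]
hammer [array([ 0.522, -0.589, -0.002])]
offcut [array([ 0.488,  0.467, -0.001])]
```

View pics/full20.png

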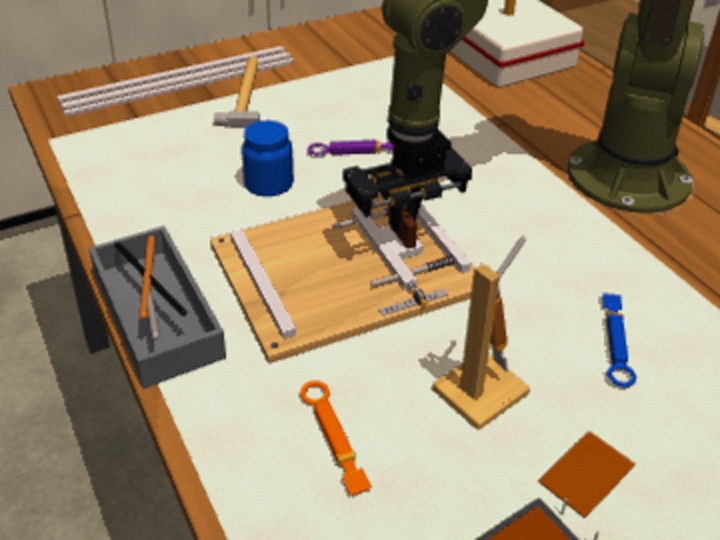

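View pics/top19.png

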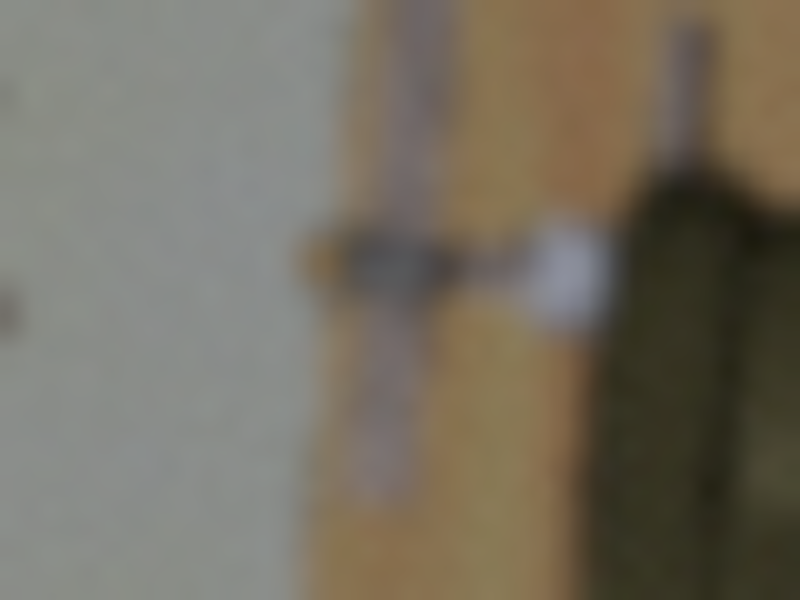

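```bash
python3 -c "
from h import *
print(bot.job_done()); st()"
```

```text
the job is handed in; nothing more can be done
None
the job is handed in; nothing more can be done
```

The putty knife hangs on the peg and I handed the job in at about 28 s, with the gripper still holding the clamp's handle. No verdict was reported.

- **Knife:** I gripped it by the handle, threaded its eye over the peg and let go. The last picture shows it hanging at rest, with its eye near (0.541, 0.290, 0.197). That is about 35 mm from the peg's middle and close to vertical.
- **Jaw:** I pulled it back about 53 mm and held it there with about 10 N on the wrist along the slide. The pose did not drift over the last 1.6 s.
- **Alignment:** two checks of the pointer line against the marker line disagreed slightly. The averaged network points put it 2.4 mm past the mark. My reading of the top picture put it between level and 1 mm short. Both are inside the 5 mm limit, so I settled between them.
- **Bystanders:** the tub, hammer and loose glass were all found within about 5 mm of their starting positions, which is the size of the measuring error. I never touched the blue, orange or purple look-alikes.

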